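# Put the stray marker back into the full tool pocket

### The arm

A 7-joint arm with a two-finger parallel gripper is mounted at the origin on a cart in front of the work surface, level with it; the furniture and walls round the work are solid. World frame = base frame: x ahead of the robot, y to its left, z up, the work surface at z = 0. Lengths are in m, angles in rad, forces in N, time in s.
With the tool pointing down it reaches from about 0.4 to 0.875 m from the base axis. Payload 6.5 kg.
Tool frame: the origin (TCP) lies midway between the tips of the shut fingers; the grasp point (between the pads) lies 19 mm behind it; y points along the fingers, x is the direction in which the jaws open and shut, and the axes are right-handed (so a half turn about y gives the same grasp; the last joint's range is limited). The gripper opens to 85 mm and grips with 20 to 120 N. Pads are 22 mm wide; open, the fingers measure 114 mm over their backs; the gripper's body (76 mm by 85 mm) begins 54 mm behind the grasp point. The pads swing forward as they close: fully open they stand 13 mm farther back than shut.
Start: joints at [1.141, 0.536, -0.004, 1.538, 0.003, 1.067, -0.071], TCP at [0.231, -0.607, 0.231] pointing down, gripper open.
Joint ranges: [-2.7, 2.7], [-0.37, 2.16], [-1.27, 1.26], [0.24, 2.4], [-1.31, 4.45], [0.19, 1.91], [-2.76, 2.76]. Speed limits (rad/s): [2.39, 2.39, 3.14, 3.14, 3.14, 3.14, 3.14].

### API

Orientations are given as a rotation vector (axis times angle).
In Python, from plant import robot, snapshot, get_calibration, outline_of gives the robot as it stands.
- The arm moves only by the tool drive_tool, never from a script. Its argument "increments" is text: rows parted by semicolons, each of 7 numbers parted by spaces: the turn, a rotation vector about the world's x, y, z in rad, then the shift along the world's x, y, z in m, then the closure, from 0 (fully open) to 1 (shut). A call has exactly 5 rows; each row shifts and turns the commanded pose from where the row before left it; what a row does not reach is not made up. A row lasts 1/12 s, in which the tool goes at most 41.7 mm and 7.16 degrees, less where a joint would pass 70% of its speed; a pose out of reach is approached as far as the arm can. A call is refused whole if a number of a shift passes 0.0417 or a number of a turn 0.125, either way. A call with a gripper value outside its range is refused whole. The fingers move at their own pace and stop on an object; "newtons" is the grip in N (left out, the last holds). Time passes only in rows, so rows that do not move let the fingers close, or fill a call up. It gives the time, the measured TCP pose, the force and the opening at its end, in the units of the state.
- robot.get_state(): the state, without advancing time (a new reading comes with each control period).
- snapshot(name): name is "scene" or "top" or "wrist"; returns (picture, depth): 384x512x3 uint8, blue, green, red; 384x512 float32, m along the optical axis (not along the pixel's ray), 0 where there is no reading.
- get_calibration(name): a dict with "fx", "fy", "cx", "cy" (pixels), "dist" ([k1, k2, p1, p2, k3] as OpenCV has them; the pictures are not rectified), "rvec" (rotation vector, rad) and "tvec" (3), from world to camera coordinates, as OpenCV has them. Camera axes: x right, y down, z forward; pixel columns grow to the right and rows downward; lengths in m; the calibration is good to about 2 mm. A picture is of the moment at which its call begins: read the wrist's pose just before it. get_calibration takes no time and is no camera call; for the wrist camera it gives the pose at the moment of the call.
- robot.finish_job(): hands the job in, once; it reports no verdict.
Trained networks look in the newest picture that a camera, given by its name, has taken for a name from the list of things; names that differ only in an ending like _2 or _b are one class to them, and where a whole thing is asked for, a point or a joint stands for the part that bears it (a point fixed in the world has none). Each returns a list of dicts, best first, with "p" (0 to 1); they miss things now and then, are a little off and sometimes report something else, mostly with a low value. They report only what shows in the picture. A call takes as long as a camera call. They do not tell look-alikes from the thing itself.
- outline_of(camera, query): "pixels" (384x512 bool, what is visible of it) and "location" ([column, row] in pixels, amid what is visible of it).
The state is a dict: "time_s": time; "qpos": joint angles; "joint_vel": joint speeds; "joint_torque": joint torques, N m; "eef_pos": TCP position; "tool_rot": TCP orientation; "wrist_force": force on the tool from outside, world axes, zero at the start; "wrist_torque": the same for the moment, N m; "finger_gap": opening from 0.0 (shut) to 1.0 (fully open).
Only numpy, scipy, OpenCV 4.12 (cv2) and the standard library are available. Lean on these libraries where they do the work, as an engineer would, in place of code of your own. Each camera call takes 0.05 s, during which the arm holds its last target.

### The job

Put the marker that lies on the mat back into the sloping aluminium tool pocket, white barrel end first and cap outwards like its neighbours, pushed fully home and lying on the slope in the same row as them. The pocket is crowded and no gap is wide enough, so gently nudge the tools in it sideways to make room; they must stay in the pocket. Leave the bottle, the small flat case and the screwdriver where they are.

Things in the scene. Friction and masses are not known exactly. Their poses are not given: they have to be found in the camera images.
- rack: fixed foot of the aluminium tool rack, a flat sheet 125 x 64 mm. Origin on the bench under its middle. +x is the level direction in which the pocket's mouth faces, y runs across the pocket, z up. It carries the sloping pocket
- pocket: sloping pocket of sheet metal, a small ramp with its lower half roofed over. +x points up the slope, out of the pocket (38 degrees above level), y level across, z square to the plate. Origin: on the plate's face, middle of the closed bottom. In this frame, mm: plate 64 wide, up to x = 110, then a lip bent down; closed end at x = 0; side walls x = 0 to 62, inner faces y = -29 and 29, 23 high; roof x = 25 to 62, underside z = 20
- pocket_mouth (a point): centre of the mouth (58 wide, 20 high), 62 mm up the slope, 10 mm above the plate. Tools lie in the pocket side by side along its x, lower ends at x = 0, and stick out of the mouth. Beyond the mouth there are no side walls: there closed fingers can push the tools along y; they slide and swivel a little, 12 to 20 g each. The sheet is smooth and slippery (friction about 0.25)
- stray_marker_mid (a point): the marker to be put away, 130 mm long, lying on the mat to the left; this point is its centre, 6.5 mm above its underside. Its own +y axis points along it to the end of the white barrel (65 mm away), which goes in first; the blue cap is the other end: 12 x 13 mm across with flat sides, from 26 to 65 mm on the -y side. The barrel is round, 11 mm thick. Weighs 11 to 22 g
- stray_marker_tip (a point): the end of the white barrel of that marker, on its centre line
- held_marker_a_mid (a point): centre of one of two like markers (130 mm long, 12 wide) already in the pocket, cap outwards (its cap end is near x = 130 in the pocket's frame); same axes as the stray one
- held_marker_b_mid (a point): centre of the other marker in the pocket, alike
- held_tweezers_mid (a point): centre of the steel tweezers in the pocket, 126 mm long, 12 wide across the pocket, 9 high. The three held tools stand in any order, with gaps of 2 to 10 mm beside and between them, too narrow for a marker; pushed together to one side they leave about 22 mm
- bottle_mid (a point): centre of the cleaner bottle, 55 mm thick, 122 high with nozzle (88 to the shoulder). It stands close beside the rack on one side, left or right, so that there is no room for fingers beside the row of tools on that side
- case_mid (a point): centre of the small flat dark-blue case, 70 x 90 mm, 29 high, beside the rack on the other side, low enough to work above
- cup_mid (a point): centre of the round cup of LEDs, 96 mm across, 74 high, heavy, does not move, its centre about 130 mm beside the stray marker
- driver_mid (a point): centre of the screwdriver, 178 mm long, 23 high, lying about 100 mm to the other side of the stray marker
Not all that is in view belongs to the job. What is shaped like the part that bears stray_marker_mid but green is not meant. Leave any pink look-alike of the rack alone.

How it is judged:
By the outcome, as a careful person would: the job done as asked, in the order asked, and still so for the second after the job is handed in, with the robot touching nothing.
It also fails if it takes over 58 s, if anything falls off the work surface, if the arm or the gripper's body presses on something with over 40 N, if the wrist force passes 120 N, or if a joint passes its speed limit or range.

## Working session

There is one attempt and no reset: what is moved stays moved. The work goes in short steps, Python scripts to look and compute and a tool call to move; the robot and the scene stay as the last step left them, time stands still between calls to the robot, and variables do not carry over. Pictures are saved under pics/ and viewed, and the job is handed in when it is done.

Besides the shell and the picture viewer there is one more tool, called after "Emit:" by a JSON object that holds its "name" and its "arguments". drive_tool: Moves the arm, as the interface text tells. Its arguments: {"type":"object","properties":{"increments":{"type":"string"},"newtons":{"type":"number"}},"required":["increments"]}

```bash
ls -la; mkdir -p pics
cat > h.py <<'E'
import numpy as np, cv2
from plant import robot, snapshot, get_calibration, outline_of
def Rt(c):
    R=cv2.Rodrigues(np.array(c["rvec"],float))[0]; return R,np.array(c["tvec"],float).ravel()
def K(c): return np.array([[c["fx"],0,c["cx"]],[0,c["fy"],c["cy"]],[0,0,1.]])
def unproj(c,uv,d):
    uv=np.asarray(uv,float).reshape(-1,1,2)
    n=cv2.undistortPoints(uv,K(c),np.array(c["dist"],float)).reshape(-1,2)
    P=np.c_[n,np.ones(len(n))]*np.asarray(d,float).reshape(-1,1)
    R,t=Rt(c); return (P-t)@R
def proj(c,X):
    return cv2.projectPoints(np.asarray(X,float).reshape(-1,1,3),np.array(c["rvec"],float),np.array(c["tvec"],float),K(c),np.array(c["dist"],float))[0].reshape(-1,2)
def cloud(c,depth,mask):
    v,u=np.nonzero(mask&(depth>0)); return unproj(c,np.c_[u,v],depth[v,u])
E
python3 - <<'E'
from h import *
import pickle
s=robot.get_state(); print({k:np.round(v,3) for k,v in s.items()})
D={}
for n in ["scene","top","wrist"]:
    c=get_calibration(n); im,d=snapshot(n); D[n]=(c,im,d); cv2.imwrite(f"pics/a_{n}.png",im)
    R,t=Rt(c); print(n,-R.T@t, c["fx"])
pickle.dump(D,open("a.pkl","wb"))
E
```

```text
total 12
drwxr-xr-x  3 agent agent 4096 Dec  7 04:43 .
drwxr-xr-x 23 root  root  4096 Dec  7 04:42 ..
drwxr-xr-x  2 agent agent 4096 Dec  7 04:43 pics
{'time_s': np.float64(0.0), 'qpos': array([ 1.141,  0.537, -0.004,  1.539,  0.003,  1.067, -0.071]), 'joint_vel': array([ 0.   , -0.001, -0.   , -0.001,  0.001,  0.   ,  0.001]), 'joint_torque': array([ 0.0000e+00, -5.8341e+01,  1.0490e+00, -2.5910e+01,  1.2000e-02,
        1.0000e-02, -0.0000e+00]), 'eef_pos': array([ 0.231, -0.607,  0.23 ]), 'tool_rot': array([-1.359,  0.938, -0.936]), 'wrist_force': array([-0.358,  0.144,  0.123]), 'wrist_torque': array([-0.012,  0.048,  0.008]), 'finger_gap': np.float64(1.002)}
scene [-0.2946605   0.55603988  0.59954568] 461.7355447155957
top [0.44948374 0.02636376 0.92556037] 368.4628268995142
wrist [ 0.29517106 -0.58233727  0.37366034] 276.31131867592904
```

View pics/a_scene.png

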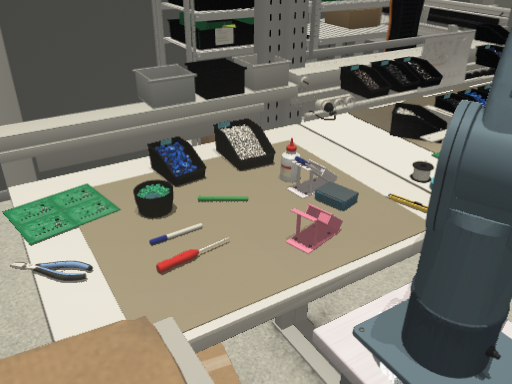

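View pics/a_top.png

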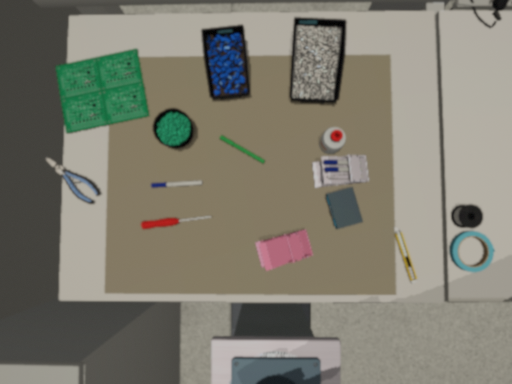

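View pics/a_wrist.png

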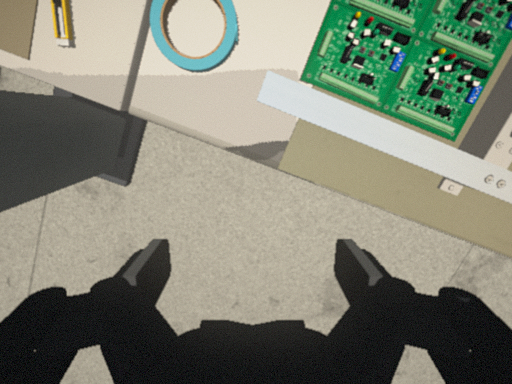

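The top view shows the marker near (177,184), rack near (340,170), bottle behind it near (334,138), case in front near (343,208), screwdriver near (176,221), cup near (174,129). Next I'll zoom in and measure.

Run:
```python
from h import *
import pickle
D=pickle.load(open("a.pkl","rb"))
c,im,d=D["top"]
cv2.imwrite("pics/b_top.png",cv2.resize(im[120:240,280:400],None,fx=5,fy=5,interpolation=cv2.INTER_CUBIC))
c2,im2,d2=D["scene"]
cv2.imwrite("pics/b_scene.png",cv2.resize(im2[120:270,260:380],None,fx=4,fy=4,interpolation=cv2.INTER_CUBIC))
for n in ["stray_marker_mid","rack","bottle_mid","case_mid","cup_mid","driver_mid","held_tweezers_mid","stray_marker_tip","pocket_mouth"]:
    for r in outline_of("top",n)[:3]:
        m=r["pixels"]; P=cloud(c,d,m)
        if len(P): print(n,round(r["p"],2),np.round(r["location"],1),m.sum(),"mean",np.round(P.mean(0),3),"max",np.round(P.max(0),3),"min",np.round(P.min(0),3))
```

```text
stray_marker_mid 0.61 [176.4 178.5] 225 mean [0.535 0.25  0.01 ] max [0.543 0.311 0.015] min [ 0.527  0.188 -0.001]
stray_marker_mid 0.46 [242.5 151.6] 250 mean [0.62  0.081 0.008] max [0.654 0.138 0.016] min [ 0.587  0.024 -0.005]
rack 0.84 [342.8 176. ] 1195 mean [ 0.56  -0.158  0.041] max [ 0.598 -0.096  0.093] min [ 0.528 -0.235 -0.003]
rack 0.83 [282.4 250.2] 1481 mean [ 0.374 -0.02   0.05 ] max [0.419 0.047 0.083] min [ 0.321 -0.09  -0.004]
rack 0.65 [335.6 158.6] 71 mean [ 0.576 -0.136  0.079] max [ 0.582 -0.113  0.098] min [ 0.57  -0.168  0.054]
bottle_mid 0.6 [329.7 142.2] 562 mean [ 0.628 -0.132  0.067] max [ 0.665 -0.11   0.123] min [ 0.606 -0.165 -0.004]
case_mid 0.75 [342.1 206.7] 1029 mean [ 0.473 -0.166  0.027] max [ 0.523 -0.124  0.033] min [ 0.423 -0.211  0.002]
cup_mid 0.86 [174.6 126. ] 1297 mean [0.665 0.25  0.047] max [0.711 0.318 0.063] min [ 0.618  0.203 -0.003]
driver_mid 0.87 [159.4 222.4] 296 mean [0.437 0.281 0.018] max [0.45  0.332 0.024] min [0.422 0.194 0.006]
held_tweezers_mid 0.44 [363.6 174.8] 1 mean [ 0.551 -0.214  0.019] max [ 0.551 -0.214  0.019] min [ 0.551 -0.214  0.019]
stray_marker_tip 0.78 [245.1 149.7] 234 mean [0.621 0.081 0.009] max [0.654 0.138 0.016] min [ 0.587  0.027 -0.005]
stray_marker_tip 0.69 [178.4 183.6] 204 mean [0.535 0.248 0.01 ] max [0.543 0.312 0.015] min [0.527 0.185 0.004]
pocket_mouth 0.69 [284.8 249.3] 1400 mean [ 0.376 -0.024  0.053] max [0.421 0.039 0.083] min [ 0.332 -0.089 -0.004]
```

View pics/b_top.png

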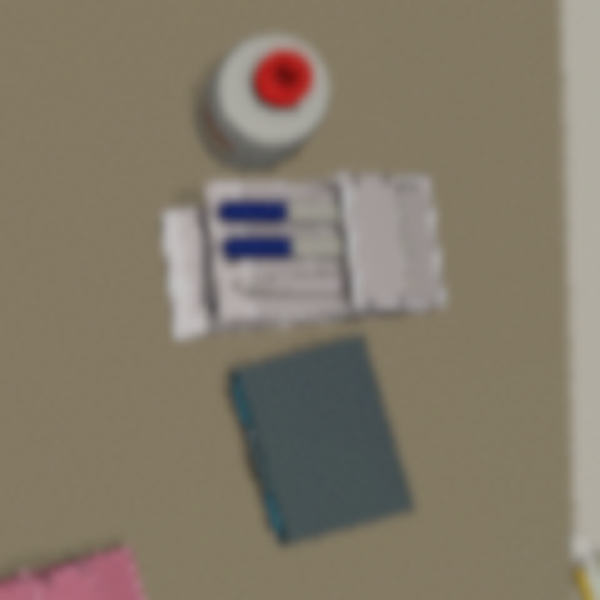

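View pics/b_scene.png

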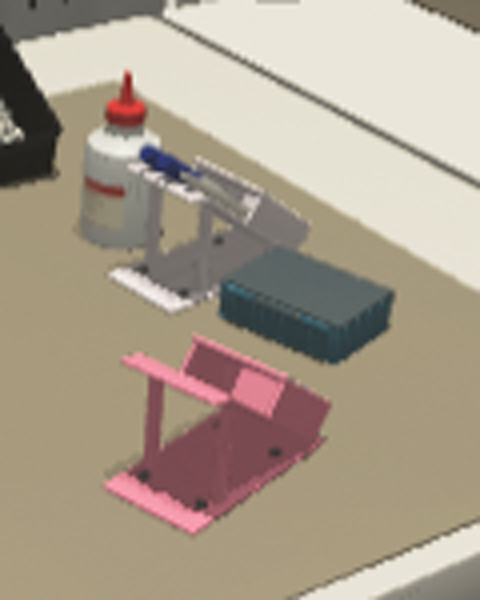

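```bash
cat >> h.py <<'E'
from scipy.spatial.transform import Rotation as Ro
def Rdes(mouth, pitch, flip=1):
    """tool orientation: jaw(x) along pocket y*flip, tool y = down tilted: pitch rad (0=vertical)"""
    m=np.array([np.cos(mouth),np.sin(mouth),0]); z=np.array([0,0,1.])
    ty=np.sin(pitch)*m-np.cos(pitch)*z
    py=np.cross(z,m); tx=flip*py
    return np.c_[tx,ty,np.cross(tx,ty)]
def plan(p,R,n=None):
    s=robot.get_state(); Rc=Ro.from_rotvec(s["tool_rot"]).as_matrix()
    dr=Ro.from_matrix(R@Rc.T).as_rotvec(); dp=np.asarray(p)-s["eef_pos"]
    nn=max(np.linalg.norm(dr)/.12,np.linalg.norm(dp)/.04)
    k=n or int(np.ceil(nn/5)*5)
    print("t",s["time_s"],"at",np.round(s["eef_pos"],4),"rows",k,"total dr",np.round(dr,3),"dp",np.round(dp,4),"per row",np.round(dr/k,4),np.round(dp/k,4))
E
python3 - <<'E'
from h import *
import pickle
D=pickle.load(open("a.pkl","rb"))
s=robot.get_state(); R=Ro.from_rotvec(s["tool_rot"]).as_matrix(); print(np.round(R,3))
c=D["wrist"][0]; Rc,t=Rt(c); C=-Rc.T@t
print("cam in tool",np.round(R.T@(C-s["eef_pos"]),3)); print("cam axes (cols x,y,z) in tool\n",np.round(R.T@Rc.T,3))
for f in (1,-1):
    for p in (0,np.radians(38)):
        plan([.47,-.15,.30],Rdes(np.radians(95),p,f))
E
```

```text
[[ 0.356 -0.     0.935]
 [-0.935  0.     0.356]
 [-0.    -1.    -0.   ]]
cam in tool [-0.001 -0.142  0.069]
cam axes (cols x,y,z) in tool
 [[ 1.     0.    -0.002]
 [ 0.002 -0.272  0.962]
 [-0.    -0.962 -0.272]]
t 0.6 at [ 0.2313 -0.6074  0.2313] rows 20 total dr [-0.    -0.    -1.847] dp [0.2387 0.4574 0.0687] per row [-0.     -0.     -0.0924] [0.0119 0.0229 0.0034]
t 0.6 at [ 0.2313 -0.6074  0.2313] rows 20 total dr [ 0.406  0.648 -1.771] dp [0.2387 0.4574 0.0687] per row [ 0.0203  0.0324 -0.0885] [0.0119 0.0229 0.0034]
t 0.6 at [ 0.2313 -0.6074  0.2313] rows 15 total dr [ 0.    -0.     1.294] dp [0.2387 0.4574 0.0687] per row [ 0.     -0.      0.0863] [0.0159 0.0305 0.0046]
t 0.6 at [ 0.2313 -0.6074  0.2313] rows 15 total dr [ 0.602 -0.377  1.244] dp [0.2387 0.4574 0.0687] per row [ 0.0401 -0.0251  0.0829] [0.0159 0.0305 0.0046]
```

Emit:
{"name": "drive_tool", "arguments": {"increments": "0 0 0.0863 0.015 0.02 0.015 1; 0 0 0.0863 0.018 0.022 0.015 1; 0 0 0.0863 0.02 0.024 0.01 1; 0 0 0.0863 0.022 0.026 0 1; 0 0 0.0863 0.022 0.026 0 1", "newtons": 30}}

```text
time_s: 1.02
eef_pos: [0.3292, -0.4889, 0.2724]
tool_rot: [-1.487, 0.602, -0.605]
wrist_force: [0.6, 0.5, -1.0]
finger_gap: 0.301
```

Emit:
{"name": "drive_tool", "arguments": {"increments": "0 0 0.0863 0.022 0.026 0 1; 0 0 0.0863 0.022 0.026 0 1; 0 0 0.0863 0.022 0.026 0 1; 0 0 0.0863 0.022 0.026 0 1; 0 0 0.0863 0.022 0.026 0 1"}}

```text
time_s: 1.43
eef_pos: [0.4391, -0.3582, 0.2716]
tool_rot: [-1.555, 0.266, -0.267]
wrist_force: [1.3, -1.2, -0.7]
finger_gap: 0.002
```

Emit:
{"name": "drive_tool", "arguments": {"increments": "0 0 0.0863 0.022 0.026 0 1; 0 0 0.0863 0.022 0.026 -0.01 1; 0 0 0.0863 0.022 0.026 -0.015 1; 0 0 0.0863 0.022 0.022 -0.018 1; 0 0 0.0863 0.02 0.02 -0.018 1"}}

```text
time_s: 1.85
eef_pos: [0.5479, -0.2376, 0.2102]
tool_rot: [-1.57, -0.074, 0.072]
wrist_force: [0.4, -0.6, 0.4]
finger_gap: 0.005
```

```bash
cat > look.py <<'E'
from h import *
import pickle,sys
name,tag=sys.argv[1],sys.argv[2]
s=robot.get_state(); print(s["time_s"],np.round(s["eef_pos"],4),np.round(s["tool_rot"],3),np.round(s["qpos"],2),np.round(s["wrist_force"],1),round(s["finger_gap"],3))
c=get_calibration(name); im,d=snapshot(name); pickle.dump((c,im,d,s),open(tag+".pkl","wb"))
cv2.imwrite(f"pics/{tag}.png",cv2.resize(im,(768,576),interpolation=cv2.INTER_CUBIC))
E
python3 look.py wrist w1
```

```text
1.85 [ 0.5479 -0.2376  0.2102] [-1.57  -0.074  0.072] [ 0.63  0.5  -0.41  1.69  0.23  1.    0.24] [ 0.4 -0.6  0.4] 0.005
```

View pics/w1.png

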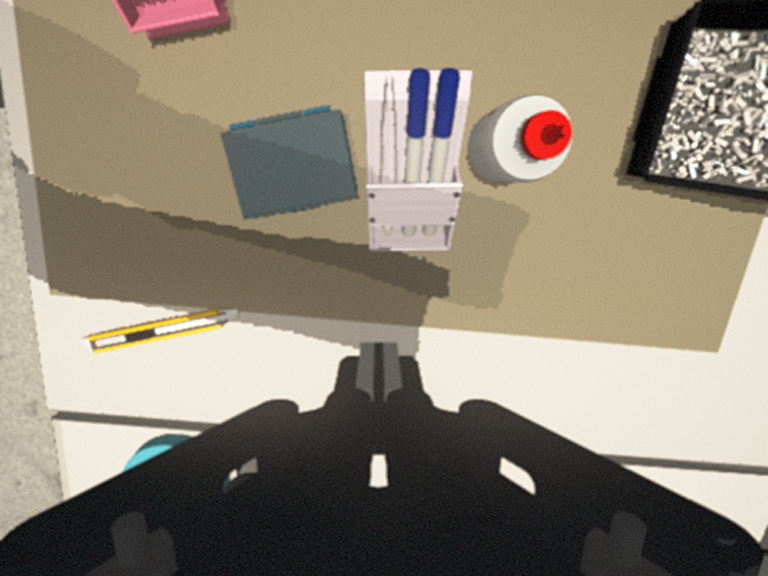

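The wrist view shows, at display pixels, the tweezers at (388,130), markers at (416,125) and (442,125), roof at (414,203), and bottle right of the row at (530,140). Now I'll fit the pocket frame.

Run:
```python
from h import *
import pickle
c,im,d,s=pickle.load(open("w1.pkl","rb"))
cv2.imwrite("pics/w1c.png",cv2.resize(im[35:180,225:335],None,fx=5,fy=4,interpolation=cv2.INTER_NEAREST))
m=np.zeros(d.shape,bool); m[127:146,252:301]=1
P=cloud(c,d,m); q=P.mean(0); u,sv,vt=np.linalg.svd(P-q); n=vt[2]*np.sign(vt[2][2])
print("roof",q,n,"resid",sv[2]/np.sqrt(len(P)),"tilt",np.degrees(np.arccos(n[2])),"heading(mouth) deg",np.degrees(np.arctan2(-n[1],-n[0])))
# outline rack
for r in outline_of("wrist","rack")[:2]:
    print(r["p"],r["location"]); mm=r["pixels"]; v,u=np.nonzero(mm); print(u.min(),u.max(),v.min(),v.max())
# corners of roof/back in pixel -> intersect with roof plane
def onplane(uv,q,n):
    a=unproj(c,uv,np.full(len(uv),1.)); R,t=Rt(c); C=-R.T@t; dd=a-C; k=((q-C)@n)/(dd@n); return C+dd*k[:,None]
```

```text
roof [ 0.56821563 -0.18645528  0.05714363] [ 0.06240799 -0.6149927   0.7860593 ] resid 0.0005463869953549224 tilt 38.181243418818795 heading(mouth) deg 95.79440355050977
0.73 [115.0, 12.0]
75 153 0 25
0.7 [270.0, 113.3]
243 313 47 167
```

View pics/w1c.png

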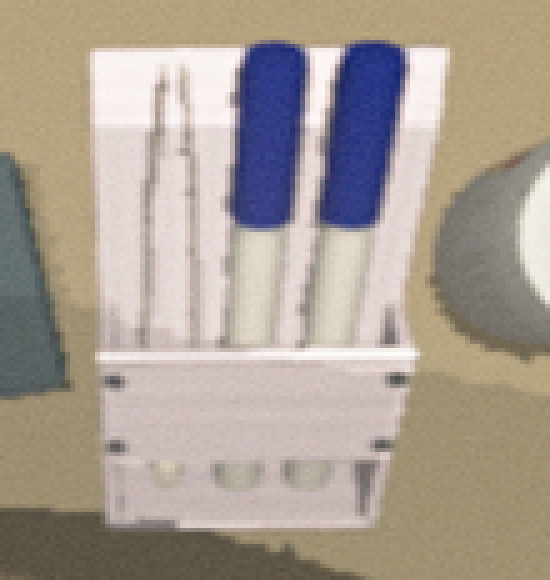

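Run:
```python
from h import *
import pickle
c,im,d,s=pickle.load(open("w1.pkl","rb"))
q=np.array([0.56821563,-0.18645528,0.05714363]); n=np.array([0.06240799,-0.6149927,0.7860593])
def onplane(uv,q,n):
    uv=np.array(uv,float); a=unproj(c,uv,np.ones(len(uv))); R,t=Rt(c); C=-R.T@t; dd=a-C; k=((q-C)@n)/(dd@n); return C+dd*k[:,None]
cr=lambda x,y:(x/5+225-.4,y/4+35-.4)
X=onplane([cr(97,355),cr(418,355),cr(104,458),cr(405,458)],q,n); print(np.round(X,4))
e=X[0]-X[1]; print("mouth edge len",np.linalg.norm(e),"heading from edge",np.degrees(np.arctan2(e[1],e[0]))-90+0, np.linalg.norm((X[0]+X[1]-X[2]-X[3])/2))
l=(X[0]+X[1]-X[2]-X[3])/2; print("axis heading",np.degrees(np.arctan2(l[1],l[0])), "elev",np.degrees(np.arcsin(l[2]/np.linalg.norm(l))))
# plate plane: sample points on plate between tools
m=np.zeros(d.shape,bool)
for (x0,x1,y0,y1) in [(110,135,150,330),(205,222,150,330),(395,412,150,280)]:
    u0,v0=cr(x0,y0);u1,v1=cr(x1,y1); m[int(v0):int(v1),int(u0):int(u1)+1]=1
P=cloud(c,d,m); dist=(P-q)@n; print("plate dist to roof plane median",np.median(dist),np.percentile(dist,[10,90]),len(P))
```

```text
[[ 0.5339 -0.1763  0.0678]
 [ 0.598  -0.1704  0.0674]
 [ 0.5372 -0.2043  0.0457]
 [ 0.6037 -0.1982  0.0452]]
mouth edge len 0.0644064895199303 heading from edge -264.69202864573595 0.03590360198172021
axis heading 99.16113672743393 elev 38.133161779050546
plate dist to roof plane median -0.023153141791554314 [-0.02401085 -0.02228527] 653
```

```bash
cat >> h.py <<'E'
H=np.radians(95.5); TH=np.radians(38)
_m=np.array([np.cos(H),np.sin(H),0]); _z=np.array([0,0,1.])
XP=np.cos(TH)*_m+np.sin(TH)*_z; ZP=-np.sin(TH)*_m+np.cos(TH)*_z; YP=np.cross(ZP,XP)
MC=np.array([0.5660,-0.1734,0.0676]); O=MC-.062*XP-.0225*ZP
def p2w(x,y,z): return O+(x*XP+y*YP+z*ZP)/1000
def w2p(X):
    X=np.atleast_2d(X)-O; return np.c_[X@XP,X@YP,X@ZP]*1000
E
python3 - <<'E'
from h import *
import pickle
print("O",O,"XP",XP,"YP",YP)
c,im,d,s=pickle.load(open("w1.pkl","rb"))
def onplane(uv,zz):
    q=p2w(0,0,zz); n=ZP
    uv=np.array(uv,float); a=unproj(c,uv,np.ones(len(uv))); R,t=Rt(c); C=-R.T@t; dd=a-C; k=((q-C)@n)/(dd@n); return w2p(C+dd*k[:,None])
hsv=cv2.cvtColor(im,cv2.COLOR_BGR2HSV); m=(hsv[...,0]>105)&(hsv[...,0]<130)&(hsv[...,1]>120)&(hsv[...,2]>40); m[:, :265]=0; m[:,310:]=0; m[:40]=0; m[100:]=0
n,lab,st,ce=cv2.connectedComponentsWithStats(m.astype(np.uint8))
for i in range(1,n):
    if st[i,4]<60: continue
    P=w2p(cloud(c,d,lab==i)); print(st[i],"x",np.percentile(P[:,0],[1,99]),"z",np.percentile(P[:,2],[50,90,99]))
    A=np.polyfit(P[:,0],P[:,1],1); print(" y at x=70,100,125:",np.polyval(A,[0,70,100,125]), "ywidth",np.percentile(P[:,1],[3,97]))
cr=lambda x,y:(x/5+225-.4,y/4+35-.4)
print("tweezers L/R near mouth, mid, tip",np.round(onplane([cr(143,330),cr(195,330),cr(150,200),cr(188,200),cr(162,75),cr(182,75)],6),1))
print("marker barrel edges",np.round(onplane([cr(230,330),cr(275,330),cr(310,330),cr(355,330)],6),1))
print("low ends centre",np.round(onplane([cr(166,475),cr(238,475),cr(306,475)],6),1))
print("plate corners",np.round(onplane([cr(90,50),cr(450,50),cr(100,345),cr(108,525),cr(375,525)],0),1))
E
```

```text
O [ 0.56935501 -0.20824313  0.01169875] XP [-0.07552748  0.78438291  0.61566148] YP [-9.95396198e-01 -9.58457525e-02 -6.93889390e-18]
[272  46  14  45 473] x [ 92.63619965 128.83154185] z [10.94397977 12.1071169  12.86340678]
 y at x=70,100,125: [1.78280651 1.31499415 1.11450314 0.9474273 ] ywidth [-3.49479666  5.35530886]
[290  46  16  45 491] x [ 92.06091898 128.90375402] z [10.77391487 11.9863444  12.8537748 ]
 y at x=70,100,125: [-15.00039684 -15.2427924  -15.34667621 -15.43324606] ywidth [-19.96472353 -11.1479286 ]
tweezers L/R near mouth, mid, tip [[ 56.9  22.9   6. ]
 [ 56.8  12.    6. ]
 [ 94.5  21.7   6. ]
 [ 94.4  14.5   6. ]
 [123.9  19.8   6. ]
 [123.9  16.4   6. ]]
marker barrel edges [[ 56.8   4.6   6. ]
 [ 56.8  -4.9   6. ]
 [ 56.7 -12.2   6. ]
 [ 56.7 -21.7   6. ]]
low ends centre [[  3.1  17.3   6. ]
 [  3.   -0.1   6. ]
 [  2.9 -16.6   6. ]]
plate corners [[126.3  32.2   0. ]
 [126.1 -30.   -0. ]
 [ 47.2  32.3   0. ]
 [-25.9  31.9  -0. ]
 [-26.3 -38.   -0. ]]
```

Run:
```python
from h import *
import pickle
c,im,d,s=pickle.load(open("w1.pkl","rb"))
R=Ro.from_rotvec(s["tool_rot"]).as_matrix()
m=np.zeros(d.shape,bool); m[225:320,180:330]=1
P=(cloud(c,d,m)-s["eef_pos"])@R*1000
P=P[(P[:,1]>-70)&(P[:,1]<8)&(abs(P[:,0])<60)&(abs(P[:,2])<40)]
for a in range(-60,8,4):
    k=P[(P[:,1]>=a)&(P[:,1]<a+4)]
    if len(k): print(a,len(k),"x",np.round([k[:,0].min(),k[:,0].max()],1),"z",np.round([k[:,2].min(),k[:,2].max()],1))
plan(p2w(77.5,45,50),Rdes(H,TH,-1))
print(np.round([p2w(77.5,45,4),p2w(77.5,15,4)],4))
```

```text
-60 1422 x [-27.1  28.2] z [-3.7 13.2]
-56 1011 x [-27.3  28.5] z [-7.5 14.6]
-52 988 x [-28.1  29.1] z [-10.3  14.5]
-48 738 x [-28.7  29.8] z [-11.2  14.6]
-44 210 x [-22.   20.7] z [ 6.1 13.9]
-40 503 x [-10.9  16. ] z [-11.5  12.1]
-36 129 x [-13.4   6.2] z [ 7.6 12. ]
-32 218 x [-13.7  13.3] z [ 6.5 11.9]
-28 217 x [-13.7  13.3] z [ 6.1 11.8]
-24 203 x [-13.6  13.2] z [ 6.3 11.9]
-20 190 x [-13.8  13.3] z [ 6.4 11.8]
-16 171 x [-13.8  13.3] z [ 6.6 11.9]
-12 147 x [-13.1  12.5] z [ 6.6 11.8]
-8 76 x [-11.7  11.8] z [ 6.5 11.5]
-4 15 x [-6.4  5.5] z [10.6 10.9]
t 1.95 at [ 0.548  -0.2332  0.2076] rows 10 total dr [ 0.655  0.062 -0.002] dp [-0.0263  0.0508 -0.1088] per row [ 0.0655  0.0062 -0.0002] [-0.0026  0.0051 -0.0109]
[[ 0.5189 -0.1542  0.0626]
 [ 0.5488 -0.1513  0.0626]]
```

Emit:
{"name": "drive_tool", "arguments": {"increments": "0.082 0.008 0 -0.004 0.008 -0.01 1; 0.082 0.008 0 -0.004 0.008 -0.01 1; 0.082 0.008 0 -0.004 0.008 -0.01 1; 0.082 0.008 0 -0.004 0.007 -0.01 1; 0.082 0.008 0 -0.004 0.007 -0.01 1"}}

```text
time_s: 2.37
eef_pos: [0.5262, -0.2025, 0.1607]
tool_rot: [-1.156, -0.047, 0.078]
wrist_force: [-0.3, 0.5, -0.5]
finger_gap: -0.002
```

Emit:
{"name": "drive_tool", "arguments": {"increments": "0.082 0.008 0 -0.003 0.005 -0.015 1; 0.082 0.008 0 -0.002 0.004 -0.015 1; 0.082 0.006 0 -0.001 0.003 -0.014 1; 0 0 0 0 0 -0.014 1; 0 0 0 0 0 0 1"}}

```text
time_s: 2.78
eef_pos: [0.5181, -0.1906, 0.0989]
tool_rot: [-0.911, -0.031, 0.085]
wrist_force: [-0.7, 0.4, -0.9]
finger_gap: 0.0
```

Run:
```python
from h import *
s=robot.get_state(); print(s["time_s"],w2p(s["eef_pos"]),np.round(s["qpos"],2),s["wrist_force"])
plan(p2w(77.5,42,3),Rdes(H,TH,-1))
```

```text
2.7833 [[71.35191002 49.29930541 54.85164901]] [ 0.93  0.89 -0.55  1.57 -0.13  1.15  0.63] [-0.74263953  0.43037041 -0.87664498]
t 2.7833 at [ 0.5181 -0.1906  0.0989] rows 5 total dr [ 0.005 -0.008  0.009] dp [ 0.0037  0.0373 -0.0371] per row [ 0.0009 -0.0017  0.0019] [ 0.0007  0.0075 -0.0074]
```

Emit:
{"name": "drive_tool", "arguments": {"increments": "0.001 -0.002 0.002 0.001 0.0093 -0.0093 1; 0.001 -0.002 0.002 0.001 0.0093 -0.0093 1; 0.001 -0.002 0.002 0.001 0.0093 -0.0093 1; 0.001 -0.002 0.002 0.001 0.0093 -0.0092 1; 0 0 0 0 0 0 1"}}

```text
time_s: 3.2
eef_pos: [0.5242, -0.1491, 0.0659]
tool_rot: [-0.908, -0.05, 0.093]
wrist_force: [-0.9, -0.5, 0.2]
finger_gap: -0.004
```

```bash
python3 look.py wrist w2
python3 - <<'E'
from h import *
s=robot.get_state(); print(w2p(s["eef_pos"]))
plan(p2w(77.5,20,2.5),Rdes(H,TH,-1),5)
E
```

```text
3.2 [ 0.5242 -0.1491  0.0659] [-0.908 -0.05   0.093] [ 0.89  0.92 -0.57  1.62 -0.13  1.05  0.63] [-0.9 -0.5  0.2] -0.004
[[82.29498805 39.09028213  5.05277791]]
t 3.25 at [ 0.5245 -0.1505  0.0663] rows 5 total dr [ 0.002  0.005 -0.005] dp [ 0.0192 -0.0004 -0.005 ] per row [ 0.0003  0.001  -0.0009] [ 0.0038 -0.0001 -0.001 ]
```

View pics/w2.png

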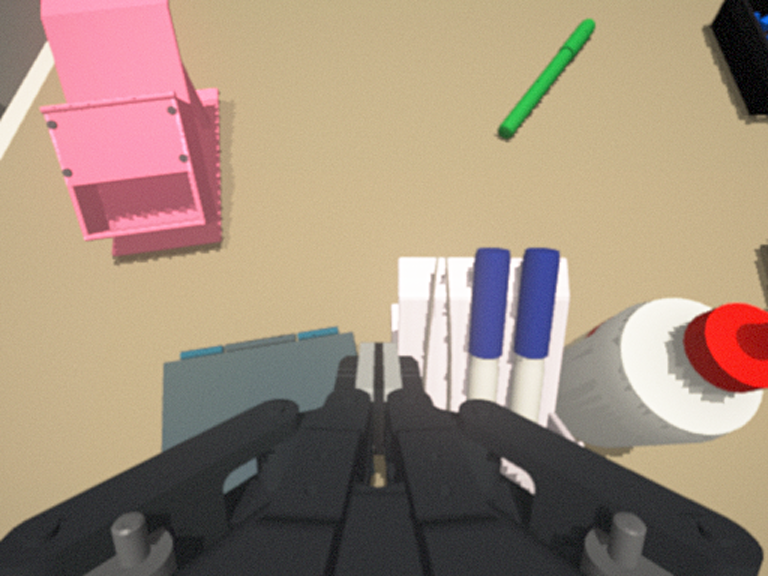

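Run:
```python
from h import *
import pickle
c,im,d,s=pickle.load(open("w2.pkl","rb"))
R=Ro.from_rotvec(s["tool_rot"]).as_matrix()
m=np.zeros(d.shape,bool); m[150:300,360:512]=1
m2=np.ones(d.shape,bool)
P=cloud(c,d,m2); T=(P-s["eef_pos"])@R*1000
b=(P[:,2]>.03)&(P[:,0]>.595)&(P[:,0]<.68)&(P[:,1]>-.2)&(P[:,1]<-.06)
B=T[b]; print("bottle in tool min/max",B.min(0),B.max(0)); print("bottle world",P[b].min(0),P[b].max(0), "pocket y max",w2p(P[b])[:,1].max())
for a in range(-90,60,15):
    k=B[(B[:,1]>=a)&(B[:,1]<a+15)]
    if len(k): print("bottle ytool",a,"x",k[:,0].min(),k[:,0].max(),"z",k[:,2].min(),k[:,2].max())
g=(T[:,1]<-20)&(abs(T[:,0])<90)&(T[:,1]>-130)&(P[:,2]>.08)&(T[:,2]<30)
G=T[g]
for a in range(-130,-20,10):
    k=G[(G[:,1]>=a)&(G[:,1]<a+10)]
    if len(k): print("grip ytool",a,"x",k[:,0].min(),k[:,0].max(),"z",k[:,2].min(),k[:,2].max())
```

```text
bottle in tool min/max [ 68.56569188 -34.23130392 -43.46087121] [136.59338337  41.46327489  30.71390418]
bottle world [ 0.59504542 -0.1700178   0.03000076] [ 0.66110497 -0.11241044  0.10930953] pocket y max -29.471667118230787
bottle ytool -45 x 101.14748318496234 116.08237018341605 z 6.5479625681448175 28.913480218063402
bottle ytool -30 x 68.56569188477911 131.66704737593557 z -22.781633696900634 30.713904177319733
bottle ytool -15 x 68.65753202097982 136.59338336931563 z -34.241043360402955 27.213719760154373
bottle ytool 0 x 69.4393796351714 126.82556180102611 z -43.46087120783553 23.81882717808369
bottle ytool 15 x 84.70137851637635 106.8299969741083 z -38.13986153341787 20.749065095156435
bottle ytool 30 x 85.40361833646286 101.10367204380053 z -19.522765938980275 7.4055450389893895
grip ytool -110 x -19.643266230188082 18.973141608885417 z 18.70888962198796 22.053671250220024
grip ytool -100 x -61.04799906379368 60.80166195433384 z 6.251834656409569 21.990906266865338
grip ytool -90 x -62.963053832036984 61.539273774062124 z -1.0625550781175606 18.93913871992207
grip ytool -80 x -57.97188698706675 57.590815922360136 z -6.866756828904882 18.756272010882192
grip ytool -70 x -49.843547865919085 48.388483115544894 z -8.420246809395431 18.50388569801845
grip ytool -60 x -41.48253866141994 40.442870864093614 z -9.652042122189123 14.946955515438006
grip ytool -50 x -33.35294248870715 31.988270838199966 z -11.957838350964824 14.732491046680504
grip ytool -40 x -13.569759647676515 13.113962560978232 z -11.050941737324882 12.632959425936654
grip ytool -30 x -13.865887373848981 13.412799909252337 z 6.645732359634819 12.123274865640688
```

Emit:
{"name": "drive_tool", "arguments": {"increments": "0 0 0 0.002 0 -0.0025 1; 0 0 0 0.002 0 -0.0025 1; 0 0 0 0.002 0 0 1; 0 0 0 0.002 0 0 1; 0 0 0 0.002 0 0 1"}}

```text
time_s: 3.67
eef_pos: [0.5347, -0.1527, 0.0604]
tool_rot: [-0.908, -0.048, 0.088]
wrist_force: [0.6, -0.9, -0.3]
finger_gap: -0.001
```

Emit:
{"name": "drive_tool", "arguments": {"increments": "0 0 0 0.002 0 0 1; 0 0 0 0.002 0 0 1; 0 0 0 0.002 0 0 1; 0 0 0 0.0015 0 0 1; 0 0 0 0.001 0 0 1"}}

```text
time_s: 4.08
eef_pos: [0.543, -0.1522, 0.0602]
tool_rot: [-0.908, -0.048, 0.089]
wrist_force: [0.2, 0.2, 0.5]
finger_gap: 0.004
```

```bash
python3 look.py wrist w3
python3 - <<'E'
from h import *
s=robot.get_state(); print(w2p(s["eef_pos"]))
E
```

```text
4.0833 [ 0.543  -0.1522  0.0602] [-0.908 -0.048  0.089] [ 0.86  0.95 -0.56  1.57 -0.13  1.06  0.62] [0.2 0.2 0.5] 0.004
[[75.86176829 20.72561814  2.29115216]]
```

View pics/w3.png

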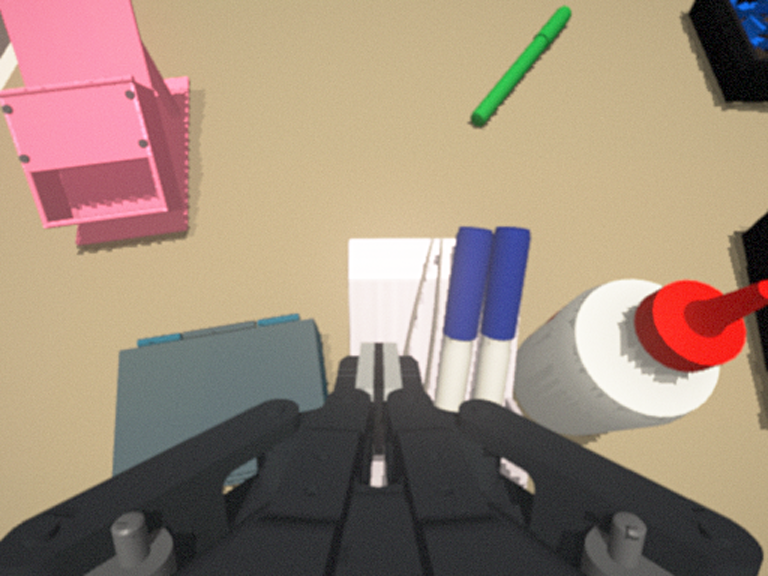

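Emit:
{"name": "drive_tool", "arguments": {"increments": "0 0 0 0.001 0 0 1; 0 0 0 0.001 0 0 1; 0 0 0 0 0 0 1; 0 0 0 -0.01 -0.001 0 1; 0 0 0 -0.01 0 0.005 1"}}

```text
time_s: 4.55
eef_pos: [0.5236, -0.1531, 0.0645]
tool_rot: [-0.907, -0.048, 0.09]
wrist_force: [-1.1, -0.9, -0.2]
finger_gap: 0.002
```

Emit:
{"name": "drive_tool", "arguments": {"increments": "0 0 0 0 -0.025 0.02 1; 0 0 0 0 -0.03 0.025 1; 0 0 0 0 -0.03 0.025 1; 0 0 0 0 -0.03 0.02 1; 0 0 0 0.005 0 0.01 1"}}

```text
time_s: 4.97
eef_pos: [0.5281, -0.2772, 0.1669]
tool_rot: [-0.916, -0.044, 0.08]
wrist_force: [-0.9, -1.5, -1.2]
finger_gap: 0.002
```

```bash
python3 look.py wrist w4
python3 - <<'E'
from h import *
s=robot.get_state(); print(w2p(s["eef_pos"]))
E
```

```text
4.9667 [ 0.5281 -0.2772  0.1669] [-0.916 -0.044  0.08 ] [ 0.98  0.88 -0.54  1.37 -0.12  1.38  0.66] [-0.9 -1.5 -1.2] 0.002
[[ 48.41687178  44.97655647 161.12468011]]
```

View pics/w4.png

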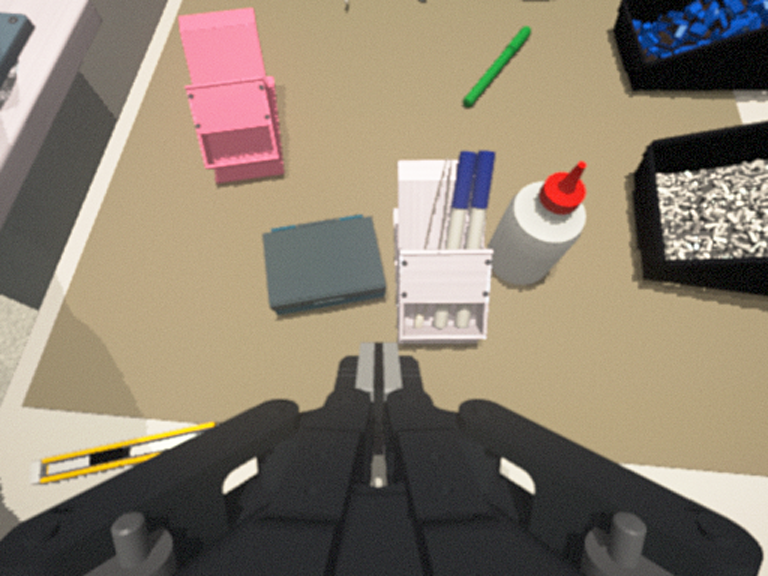

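```bash
cat > tools.py <<'E'
from h import *
import pickle,sys
c,im,d,s=pickle.load(open(sys.argv[1]+".pkl","rb"))
R,t=Rt(c); C=-R.T@t
# rectify: pocket plane z=6 to image, 8 px/mm -> 5
def warp(zz,fn,sc=4):
    xs=np.arange(-10,145,1/sc); ys=np.arange(40,-45,-1/sc)
    X,Y=np.meshgrid(xs,ys); Y,X=np.meshgrid(ys,xs[::-1])
    W=O+(X[...,None]*XP+Y[...,None]*YP+zz*ZP)/1000
    p=proj(c,W.reshape(-1,3)).reshape(X.shape+(2,)).astype(np.float32)
    o=cv2.remap(im,p[...,0],p[...,1],cv2.INTER_LINEAR)
    for x in range(0,141,10):
        r=int((144.75-x)*sc); cv2.line(o,(0,r),(8,r),(0,0,255),1); cv2.putText(o,str(x),(10,r+4),0,.3,(0,0,255),1)
    for y in range(-40,41,10):
        k=int((40-y)*sc); cv2.line(o,(k,0),(k,8),(0,0,255),1); cv2.putText(o,str(y),(k,18),0,.3,(0,0,255),1)
    cv2.imwrite(fn,cv2.resize(o,None,fx=.95,fy=.95))
warp(float(sys.argv[2]),f"pics/{sys.argv[1]}_r{sys.argv[2]}.png")
E
python3 tools.py w4 6
```

```text
(no output)
```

View pics/w4_r6.png

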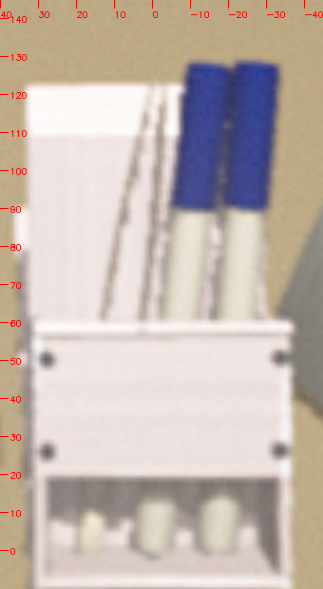

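Run:
```python
from h import *
import pickle
D=pickle.load(open("a.pkl","rb")); c,im,d=D["top"]
hsv=cv2.cvtColor(im,cv2.COLOR_BGR2HSV)
m=np.zeros(d.shape,bool); m[175:195,145:210]=1
P=cloud(c,d,m); k=P[:,2]>.005; P=P[k]; q=P.mean(0); u,sv,vt=np.linalg.svd(P[:,:2]-q[:2]); a=vt[0]*np.sign(vt[0][1])
pr=(P[:,:2]-q[:2])@a; print(q,np.degrees(np.arctan2(a[1],a[0])),pr.min(),pr.max(),len(P),P[:,2].max())
e1=q[:2]+a*pr.max(); e0=q[:2]+a*pr.min(); print("cap end",e1,"tip end",e0,"mid",(e0+e1)/2)
hm=np.arctan2(a[1],a[0])
plan([.535,.18,.2],Rdes(hm,0,-1))
```

```text
[0.53468125 0.24905531 0.00964433] 93.20756206415072 -0.06442306646991065 0.06306575340502465 226 0.015460155479415504
cap end [0.53115251 0.31202226] tip end [0.53828593 0.18473317] mid [0.53471922 0.24837772]
t 5.0167 at [ 0.5304 -0.2733  0.1685] rows 15 total dr [-0.655 -0.041 -0.036] dp [0.0046 0.4533 0.0315] per row [-0.0437 -0.0027 -0.0024] [0.0003 0.0302 0.0021]
```

Emit:
{"name": "drive_tool", "arguments": {"increments": "-0.01 0 0 0 0.005 0.03 1; -0.04 -0.003 -0.003 0 0.015 0.03 1; -0.05 -0.003 -0.003 0 0.035 0.02 1; -0.055 -0.003 -0.003 0 0.038 0 1; -0.05 -0.003 -0.003 0 0.038 0 0.8"}}

```text
time_s: 5.43
eef_pos: [0.5291, -0.1356, 0.246]
tool_rot: [-1.117, -0.047, 0.076]
wrist_force: [1.0, 0.7, -0.6]
finger_gap: 0.125
```

Emit:
{"name": "drive_tool", "arguments": {"increments": "-0.05 -0.003 -0.003 0 0.038 0 0.5; -0.05 -0.003 -0.003 0 0.038 0 0.4; -0.05 -0.003 -0.003 0 0.038 0 0.4; -0.05 -0.003 -0.003 0 0.038 0 0.4; -0.05 -0.003 -0.003 0 0.038 0 0.4"}}

```text
time_s: 5.85
eef_pos: [0.5277, 0.0544, 0.2447]
tool_rot: [-1.367, -0.041, 0.063]
wrist_force: [0.1, 0.8, -0.7]
finger_gap: 0.601
```

Emit:
{"name": "drive_tool", "arguments": {"increments": "-0.05 -0.004 -0.003 0.001 0.038 0 0.4; -0.05 -0.004 -0.003 0.001 0.038 -0.01 0.4; -0.05 -0.004 -0.003 0.001 0.03 -0.015 0.4; -0.05 -0.004 -0.003 0.001 0.025 -0.02 0.4; 0 0 0 0 0.005 0 0.4"}}

```text
time_s: 6.27
eef_pos: [0.5281, 0.1971, 0.1971]
tool_rot: [-1.564, -0.048, 0.062]
wrist_force: [-0.6, 1.1, -0.4]
finger_gap: 0.6
```

```bash
python3 look.py wrist w5
python3 - <<'E'
from h import *
plan([.535,.18,.2],Rdes(np.radians(93.2),0,-1))
E
```

```text
6.2667 [0.5281 0.1971 0.1971] [-1.564 -0.048  0.062] [-0.03  0.49 -0.53  1.77  0.28  0.96 -0.6 ] [-0.6  1.1 -0.4] 0.6
t 6.3167 at [0.5292 0.1948 0.1981] rows 5 total dr [-0.007 -0.009 -0.012] dp [ 0.0058 -0.0148  0.0019] per row [-0.0013 -0.0017 -0.0023] [ 0.0012 -0.003   0.0004]
```

View pics/w5.png

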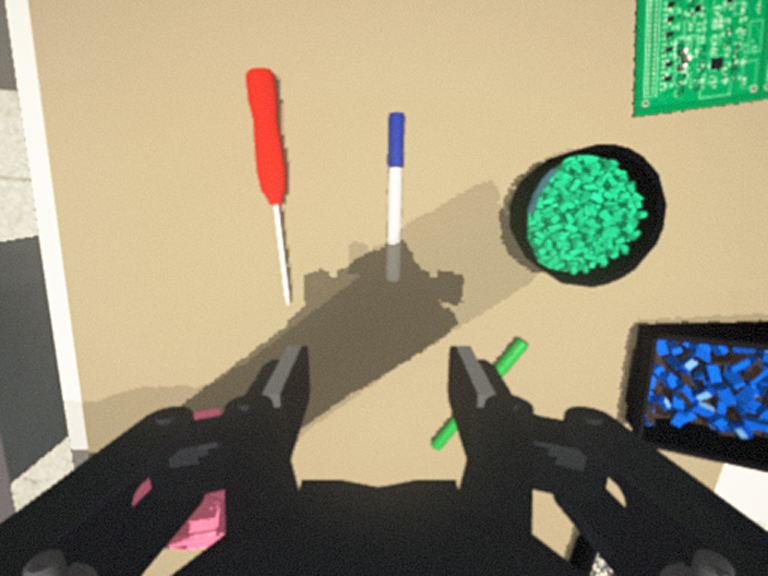

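Run:
```python
from h import *
import pickle
c,im,d,s=pickle.load(open("w5.pkl","rb"))
m=np.zeros(d.shape,bool); m[70:195,250:278]=1
P=cloud(c,d,m); P=P[P[:,2]>.005]; q=np.median(P,0); u,sv,vt=np.linalg.svd(P[:,:2]-P[:,:2].mean(0)); a=vt[0]*np.sign(vt[0][1]); q=P.mean(0)
pr=(P[:,:2]-q[:2])@a; hm=np.arctan2(a[1],a[0]); print(len(P),"heading",np.degrees(hm),"len",np.ptp(pr),"ztop",np.percentile(P[:,2],95))
e1=q[:2]+a*pr.max(); e0=q[:2]+a*pr.min(); print("cap end",e1,"tip",e0)
b=np.array([-a[1],a[0]]); cap=P[pr>pr.max()-.035]; w=(cap[:,:2]-q[:2])@b; print("cap lateral",np.percentile(w,[2,98])*1000)
g=e1-a*.011+b*np.mean(np.percentile(w,[2,98])); print("grasp xy",g)
plan([g[0],g[1],.08],Rdes(hm,0,-1)); plan([g[0],g[1],.002],Rdes(hm,0,-1))
```

```text
1093 heading 93.28849506825954 len 0.1281177764787813 ztop 0.01334078761780559
cap end [0.53171828 0.31239437] tip [0.53906757 0.18448756]
cap lateral [-5.8760285   5.78218387]
grasp xy [0.53239612 0.30141518]
t 6.3167 at [0.5292 0.1948 0.1981] rows 5 total dr [-0.007 -0.009 -0.01 ] dp [ 0.0032  0.1066 -0.1181] per row [-0.0013 -0.0017 -0.002 ] [ 0.0006  0.0213 -0.0236]
t 6.3167 at [0.5292 0.1948 0.1981] rows 10 total dr [-0.007 -0.009 -0.01 ] dp [ 0.0032  0.1066 -0.1961] per row [-0.0007 -0.0009 -0.001 ] [ 0.0003  0.0107 -0.0196]
```

Emit:
{"name": "drive_tool", "arguments": {"increments": "-0.0014 -0.002 -0.002 0.001 0.0215 -0.02 0.6; -0.0014 -0.002 -0.002 0.001 0.0215 -0.02 0.6; -0.0014 -0.002 -0.002 0.001 0.0215 -0.02 0.6; -0.0014 -0.002 -0.002 0 0.0215 -0.02 0.6; -0.0014 -0.002 -0.002 0 0.0206 -0.02 0.6"}}

```text
time_s: 6.73
eef_pos: [0.5365, 0.294, 0.0992]
tool_rot: [-1.573, -0.039, 0.031]
wrist_force: [0.4, 0.3, -0.5]
finger_gap: 0.401
```

Run:
```python
from h import *
plan([.5324,.3014,.002],Rdes(np.radians(93.3),0,-1),5)
```

```text
t 6.7333 at [0.5365 0.294  0.0992] rows 5 total dr [0.002 0.006 0.013] dp [-0.0041  0.0074 -0.0972] per row [0.0004 0.0011 0.0026] [-0.0008  0.0015 -0.0194]
```

Emit:
{"name": "drive_tool", "arguments": {"increments": "0 0 0 0 0 -0.02 0.6; 0 0 0 0 0 -0.02 0.6; 0 0 0 0 0 -0.02 0.6; 0 0 0 0 0 -0.015 0.6; 0 0 0 0 0 0 0.6"}}

```text
time_s: 7.15
eef_pos: [0.5347, 0.2921, 0.0222]
tool_rot: [-1.575, -0.036, 0.035]
wrist_force: [-0.9, 0.4, 0.2]
finger_gap: 0.4
```

Run:
```python
from h import *
plan([.5324,.3014,.002],Rdes(np.radians(93.3),0,-1),5)
```

```text
t 7.15 at [0.5347 0.2921 0.0222] rows 5 total dr [0.005 0.001 0.013] dp [-0.0023  0.0093 -0.0202] per row [0.001  0.0002 0.0025] [-0.0005  0.0019 -0.004 ]
```

Emit:
{"name": "drive_tool", "arguments": {"increments": "0.001 0 0.0026 -0.0006 0.0031 -0.006 0.6; 0.001 0 0.0026 -0.0006 0.0031 -0.006 0.6; 0.001 0 0.0026 -0.0006 0.0031 -0.006 0.6; 0.001 0 0.0026 -0.0005 0 -0.002 0.6; 0 0 0.0026 0 0 0 0.6"}}

```text
time_s: 7.57
eef_pos: [0.5341, 0.305, 0.005]
tool_rot: [-1.568, -0.052, 0.043]
wrist_force: [-1.0, -0.5, 0.3]
finger_gap: 0.401
```

```bash
python3 look.py wrist w6
python3 - <<'E'
from h import *
plan([.5324,.3014,.002],Rdes(np.radians(93.3),0,-1),5)
E
```

```text
7.5667 [0.5341 0.305  0.005 ] [-1.568 -0.052  0.043] [-0.31  0.82 -0.4   1.73  0.47  0.68 -0.9 ] [-1.  -0.5  0.3] 0.401
t 7.6167 at [0.5344 0.3048 0.0053] rows 5 total dr [-0.003  0.006 -0.002] dp [-0.002  -0.0034 -0.0033] per row [-0.0005  0.0012 -0.0005] [-0.0004 -0.0007 -0.0007]
```

View pics/w6.png

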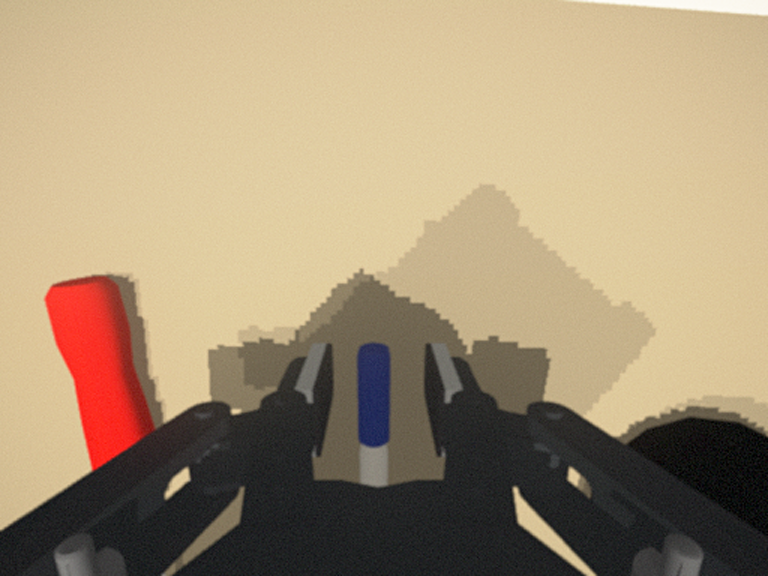

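The blue cap at (373,395) is centred between the open fingers, so I close on it.

Emit:
{"name": "drive_tool", "arguments": {"increments": "0 0.002 0 -0.001 -0.002 -0.002 0.7; 0 0.002 0 -0.001 -0.0014 -0.001 0.8; 0 0 0 0 0 0 1; 0 0 0 0 0 0 1; 0 0 0 0 0 0 1", "newtons": 30}}

```text
time_s: 8.03
eef_pos: [0.5326, 0.3012, 0.0023]
tool_rot: [-1.568, -0.048, 0.044]
wrist_force: [-0.1, 0.3, -0.0]
finger_gap: 0.131
```

Run:
```python
from h import *
s=robot.get_state(); print(s["time_s"],s["finger_gap"]*85,s["wrist_force"])
plan([.5324,.3014,.002],Rdes(np.radians(93.3),0,-1),5)
```

```text
8.0333 11.17222885320181 [-0.06726609  0.32012911 -0.01758856]
t 8.0333 at [0.5326 0.3012 0.0023] rows 5 total dr [-0.003  0.002 -0.001] dp [-0.0002  0.0002 -0.0003] per row [-0.0006  0.0005 -0.0003] [-0.      0.     -0.0001]
```

Run:
```python
from h import *
print(p2w(215,22,25)); plan(p2w(215,22,25),Rdes(H,TH,-1))
```

```text
[ 0.5326931  -0.05703009  0.16376623]
t 8.0333 at [0.5326 0.3012 0.0023] rows 10 total dr [0.658 0.054 0.036] dp [ 1.000e-04 -3.582e-01  1.615e-01] per row [0.0658 0.0054 0.0036] [ 0.     -0.0358  0.0161]
```

Emit:
{"name": "drive_tool", "arguments": {"increments": "0 0 0 0 0 0.03 1; 0 0 0 0 0 0.035 1; 0 0 0 0 0 0.035 1; 0.03 0 0 0 -0.01 0.035 1; 0.05 0.006 0.001 0 -0.02 0.03 1"}}

```text
time_s: 8.45
eef_pos: [0.5315, 0.2765, 0.1704]
tool_rot: [-1.482, -0.053, 0.051]
wrist_force: [0.7, -0.8, 0.1]
finger_gap: 0.134
```

```bash
python3 look.py wrist w7;python3 - <<'E'
from h import *
plan(p2w(215,22,25),Rdes(H,TH,-1))
E
```

```text
8.45 [0.5315 0.2765 0.1704] [-1.482 -0.053  0.051] [-0.1   0.57 -0.56  1.74  0.28  0.88 -0.69] [ 0.7 -0.8  0.1] 0.134
t 8.5 at [0.5374 0.2663 0.1745] rows 10 total dr [0.575 0.053 0.043] dp [-0.0047 -0.3233 -0.0108] per row [0.0575 0.0053 0.0043] [-0.0005 -0.0323 -0.0011]
```

View pics/w7.png

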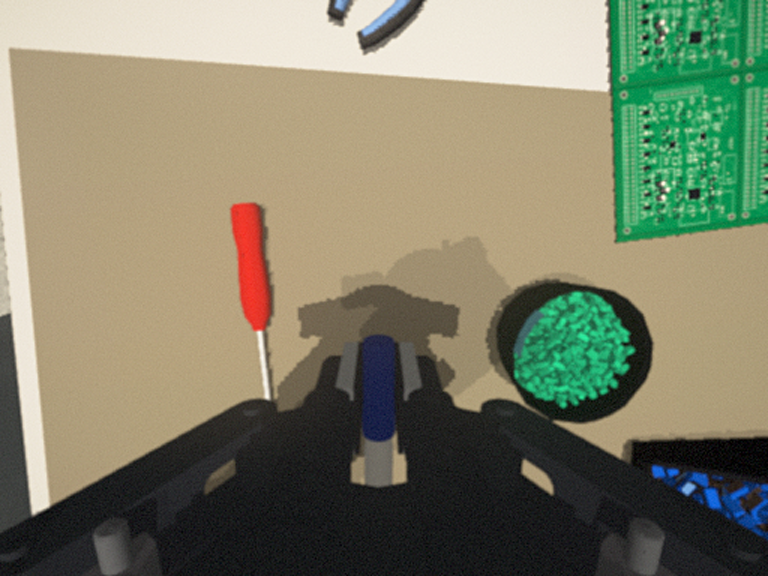

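Emit:
{"name": "drive_tool", "arguments": {"increments": "0.05 0.005 0.004 -0.0005 -0.03 0.004 1; 0.06 0.005 0.004 -0.0005 -0.035 0.004 1; 0.06 0.005 0.004 -0.0005 -0.035 0 1; 0.06 0.005 0.004 -0.0005 -0.035 0 1; 0.06 0.005 0.004 -0.0005 -0.035 0 1"}}

```text
time_s: 8.92
eef_pos: [0.53, 0.0995, 0.1758]
tool_rot: [-1.194, -0.047, 0.072]
wrist_force: [1.6, -0.1, -1.3]
finger_gap: 0.132
```

Emit:
{"name": "drive_tool", "arguments": {"increments": "0.06 0.005 0.004 -0.0005 -0.035 0 1; 0.06 0.005 0.004 -0.0005 -0.035 0 1; 0.06 0.005 0.004 -0.0005 -0.03 0 1; 0.06 0.005 0.004 -0.0005 -0.03 0 1; 0.04 0.005 0.004 0 -0.015 0 1"}}

```text
time_s: 9.33
eef_pos: [0.528, -0.0503, 0.1738]
tool_rot: [-0.915, -0.04, 0.089]
wrist_force: [-0.2, -0.9, 0.1]
finger_gap: 0.138
```

Run:
```python
from h import *
s=robot.get_state(); print(w2p(s["eef_pos"]),s["finger_gap"],np.round(s["qpos"],2))
plan(p2w(205,22,20),Rdes(H,TH,-1))
```

```text
[[226.78568966  25.99188165  28.49680283]] 0.13758121431478887 [ 0.93  0.78 -0.82  1.72 -0.09  1.06  0.35]
t 9.3333 at [ 0.528  -0.0503  0.1738] rows 5 total dr [ 0.008 -0.003  0.002] dp [ 0.0051 -0.0115 -0.0201] per row [ 0.0016 -0.0006  0.0004] [ 0.001  -0.0023 -0.004 ]
```

Emit:
{"name": "drive_tool", "arguments": {"increments": "0.002 -0.001 0 0.0015 -0.003 -0.005 1; 0.002 -0.001 0 0.0015 -0.003 -0.005 1; 0.002 -0.001 0 0.0015 -0.003 -0.005 1; 0.002 0 0 0.0006 -0.0025 -0.005 1; 0 0 0 0 0 0 1"}}

```text
time_s: 9.75
eef_pos: [0.5327, -0.0542, 0.1544]
tool_rot: [-0.907, -0.047, 0.096]
wrist_force: [0.1, -0.4, 0.6]
finger_gap: 0.131
```

```bash
python3 look.py scene s1; python3 look.py top t1
python3 - <<'E'
from h import *
import pickle
s=robot.get_state(); print(w2p(s["eef_pos"]),s["finger_gap"])
a=pickle.load(open("s1.pkl","rb"))[1]; b=pickle.load(open("t1.pkl","rb"))[1]
A=cv2.resize(a[110:230,260:380],(600,600),interpolation=cv2.INTER_CUBIC); cv2.imwrite("pics/s1c.png",A)
B=cv2.resize(b[110:230,280:400],(600,600),interpolation=cv2.INTER_CUBIC); cv2.imwrite("pics/t1c.png",B)
E
```

```text
9.75 [ 0.5327 -0.0542  0.1544] [-0.907 -0.047  0.096] [ 0.92  0.82 -0.81  1.71 -0.07  1.04  0.37] [ 0.1 -0.4  0.6] 0.131
9.8 [ 0.5328 -0.054   0.155 ] [-0.907 -0.047  0.096] [ 0.92  0.82 -0.81  1.71 -0.08  1.04  0.37] [ 0.9  1.1 -1. ] 0.132
[[212.23470801  21.46906651  16.5070593 ]] 0.1333927256013439
```

View pics/s1c.png

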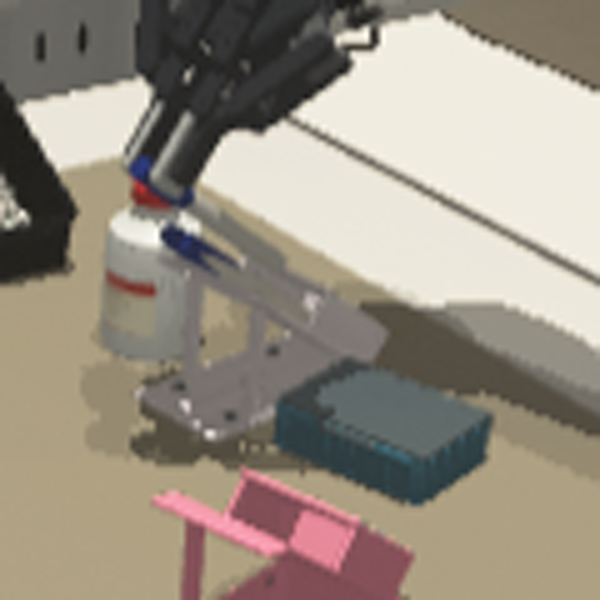

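View pics/t1c.png

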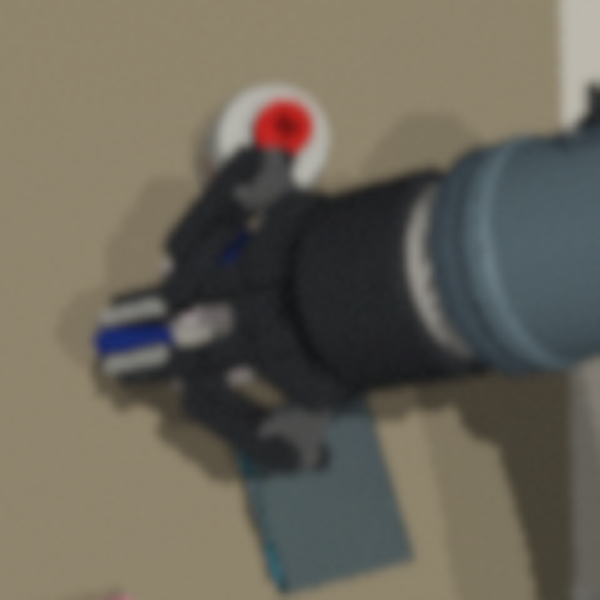

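Run:
```python
from h import *
import pickle
c,im,d,s=pickle.load(open("w4.pkl","rb"))
m=np.ones(d.shape,bool); P=cloud(c,d,m); k=(P[:,2]>.05)&(P[:,0]>.6)&(P[:,0]<.68)&(P[:,1]>-.18)&(P[:,1]<-.08)
B=P[k]; 
for z0,z1 in [(.05,.09),(.09,.105),(.105,.115),(.115,.14)]:
    b=B[(B[:,2]>=z0)&(B[:,2]<z1)]
    if len(b): print(z0,len(b),"world",np.round(b.min(0),3),np.round(b.max(0),3),"pocket",np.round(w2p(b).min(0),0),np.round(w2p(b).max(0),0))
```

```text
0.05 1772 world [ 0.61  -0.165  0.05 ] [ 0.661 -0.112  0.09 ] pocket [ 52. -98. -11.] [107. -47.  30.]
0.09 584 world [ 0.623 -0.152  0.09 ] [ 0.65  -0.125  0.105] pocket [ 88. -87.  20.] [114. -60.  39.]
0.105 83 world [ 0.632 -0.143  0.105] [ 0.64  -0.136  0.115] pocket [104. -77.  34.] [115. -69.  44.]
0.115 72 world [ 0.633 -0.141  0.115] [ 0.639 -0.135  0.124] pocket [111. -76.  42.] [120. -70.  50.]
```

```bash
cat > held.py <<'E'
from h import *
import pickle,sys
x0,x1=float(sys.argv[2]),float(sys.argv[3]); z0=float(sys.argv[4])
c,im,d,s=pickle.load(open(sys.argv[1]+".pkl","rb"))
P=cloud(c,d,np.ones(d.shape,bool)); Q=w2p(P); print("tcp",w2p(s["eef_pos"]))
k=(Q[:,0]>x0)&(Q[:,0]<x1)&(abs(Q[:,1]-22)<13)&(Q[:,2]>z0)&(Q[:,2]<60); Q=Q[k]
for a in np.arange(x0,x1,6):
    q=Q[(Q[:,0]>=a)&(Q[:,0]<a+6)]
    if len(q): print(a,len(q),"y",np.round(np.percentile(q[:,1],[5,50,95]),1),"z",np.round(np.percentile(q[:,2],[5,50,95]),1))
E
python3 held.py s1 80 185 9; python3 -c "
from h import *
plan(p2w(195,22,3.5),Rdes(H,TH,-1))"
```

```text
tcp [[211.44182708  21.7677776   15.88967852]]
92.0 1 y [26.1 26.1 26.1] z [18.6 18.6 18.6]
98.0 5 y [23.1 25.6 27.3] z [16.1 20.7 24.8]
104.0 5 y [22.7 26.4 27.6] z [15.9 19.1 23. ]
110.0 6 y [25.7 27.5 29.6] z [16.7 20.1 23.6]
116.0 9 y [22.9 25.9 28.2] z [16.2 20.  25.5]
122.0 6 y [23.1 27.5 28.8] z [15.5 17.7 21.6]
128.0 8 y [23.  25.9 28.5] z [16.9 21.9 25.5]
134.0 5 y [23.3 26.2 28.6] z [15.4 17.5 22.4]
140.0 8 y [25.  26.3 29.2] z [17.5 21.  24.4]
146.0 8 y [23.2 25.1 29.1] z [15.3 18.7 24.7]
152.0 6 y [24.2 26.4 27.8] z [17.3 21.1 23.4]
158.0 7 y [25.1 26.6 29. ] z [16.2 20.8 24.9]
164.0 8 y [22.6 25.5 29.5] z [15.5 18.6 25.4]
170.0 7 y [22.8 25.9 28.4] z [16.3 22.2 25. ]
176.0 5 y [23.2 27.3 30.4] z [15.4 18.5 20.4]
182.0 7 y [25.7 27.2 29. ] z [17.2 21.3 25. ]
t 9.85 at [ 0.5329 -0.0539  0.1554] rows 5 total dr [ 0.     0.001 -0.008] dp [ 0.     -0.0056 -0.0209] per row [ 0.0001  0.0002 -0.0015] [ 0.     -0.0011 -0.0042]
```

Emit:
{"name": "drive_tool", "arguments": {"increments": "0 0 -0.001 0 -0.001 -0.005 1; 0 0 -0.001 0 -0.001 -0.005 1; 0 0 -0.001 0 -0.001 -0.005 1; 0 0 -0.001 0 -0.0015 -0.0045 1; 0 0 0 0 0 0 1"}}

```text
time_s: 10.27
eef_pos: [0.5325, -0.0602, 0.1345]
tool_rot: [-0.907, -0.043, 0.09]
wrist_force: [-0.3, -0.4, -0.4]
finger_gap: 0.131
```

```bash
python3 look.py scene s2;python3 held.py s2 70 130 0; python3 -c "
from h import *
plan(p2w(195,22,3.5),Rdes(H,TH,-1)); plan(p2w(165,22,3),Rdes(H,TH,-1),5)"
```

```text
10.2667 [ 0.5325 -0.0602  0.1345] [-0.907 -0.043  0.09 ] [ 0.92  0.85 -0.79  1.71 -0.06  1.02  0.38] [-0.3 -0.4 -0.4] 0.131
tcp [[194.49961786  22.51572803   3.85228787]]
70.0 2 y [ 9.2 10.5 11.7] z [1.8 2.2 2.7]
76.0 6 y [13.6 26.3 28.8] z [ 3.4  6.5 12.4]
82.0 3 y [27.2 27.3 27.8] z [ 7.2  9.2 11.1]
88.0 8 y [14.1 27.9 29.9] z [ 2.9  5.8 11.3]
94.0 9 y [23.5 25.5 29.7] z [ 4.2  8.2 13.5]
100.0 5 y [25.8 27.6 28.3] z [ 4.6  7.7 12. ]
106.0 5 y [26.2 28.8 31.6] z [ 3.9  8.3 12.1]
112.0 6 y [25.7 27.  30. ] z [ 6.1  9.7 13. ]
118.0 7 y [23.4 27.2 29.3] z [ 3.4  5.1 11.3]
124.0 6 y [25.1 28.  30. ] z [ 6.1  8.7 12.3]
t 10.3167 at [ 0.5327 -0.0599  0.135 ] rows 5 total dr [ 0.    -0.    -0.001] dp [ 0.0002  0.0004 -0.0005] per row [ 0.     -0.     -0.0002] [ 0.      0.0001 -0.0001]
t 10.3167 at [ 0.5327 -0.0599  0.135 ] rows 5 total dr [ 0.    -0.    -0.001] dp [ 0.0025 -0.0228 -0.0194] per row [ 0.     -0.     -0.0002] [ 0.0005 -0.0046 -0.0039]
```

Emit:
{"name": "drive_tool", "arguments": {"increments": "0 0 0 0.0015 0 0 1; 0 0 0 0.0006 -0.005 -0.004 1; 0 0 0 0.0006 -0.006 -0.005 1; 0 0 0 0.0006 -0.006 -0.005 1; 0 0 0 0.0006 -0.006 -0.005 1"}}

```text
time_s: 10.73
eef_pos: [0.537, -0.0838, 0.1159]
tool_rot: [-0.908, -0.045, 0.09]
wrist_force: [-1.6, -0.6, -0.1]
finger_gap: 0.133
```

```bash
python3 look.py wrist w8; python3 -c "
from h import *
s=robot.get_state(); print(w2p(s['eef_pos']),s['wrist_force'],s['wrist_torque'],s['finger_gap'])
plan(p2w(143,21.5,3),Rdes(H,TH,-1),5)"
```

```text
10.7333 [ 0.537  -0.0838  0.1159] [-0.908 -0.045  0.09 ] [ 0.93  0.89 -0.77  1.67 -0.04  1.03  0.41] [-1.6 -0.6 -0.1] 0.133
[[162.16704461  20.71998461   3.95739273]] [ 0.94765199 -1.16512963 -1.98782328] [-0.75979172  0.0230828  -0.00572831] 0.1306093640573894
t 10.7833 at [ 0.5367 -0.0855  0.1147] rows 5 total dr [ 0.002 -0.     0.001] dp [ 0.0006 -0.0145 -0.0126] per row [ 0.0003 -0.0001  0.0002] [ 0.0001 -0.0029 -0.0025]
```

View pics/w8.png

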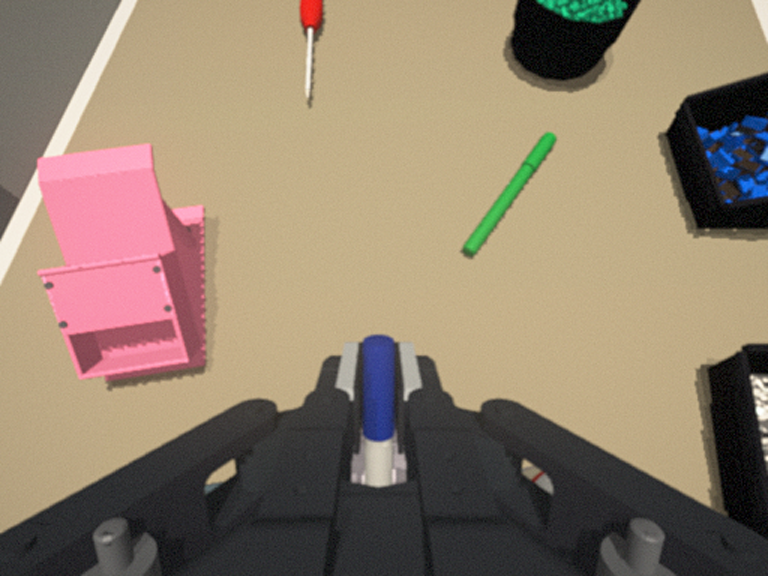

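Emit:
{"name": "drive_tool", "arguments": {"increments": "0 0 0 0.0003 -0.0035 -0.003 1; 0 0 0 0.0003 -0.0035 -0.003 1; 0 0 0 0.0003 -0.0035 -0.003 1; 0 0 0 0.0003 -0.0035 -0.003 1; 0 0 0 0 0 0 1"}}

```text
time_s: 11.2
eef_pos: [0.5381, -0.0977, 0.1039]
tool_rot: [-0.908, -0.044, 0.09]
wrist_force: [-0.5, 0.6, 0.0]
finger_gap: 0.136
```

```bash
python3 look.py scene s3; python3 look.py top t3; python3 -c "
from h import *
import pickle
s=robot.get_state(); print(w2p(s['eef_pos']),s['wrist_force'],s['wrist_torque'],s['finger_gap'])
a=pickle.load(open('s3.pkl','rb'))[1]; b=pickle.load(open('t3.pkl','rb'))[1]
A=cv2.resize(a[130:220,280:370],(600,600),interpolation=cv2.INTER_CUBIC); B=cv2.resize(b[120:210,300:390],(600,600),interpolation=cv2.INTER_CUBIC)
cv2.imwrite('pics/st3.png',cv2.resize(np.hstack([A,B]),(800,400)))
"
```

```text
11.2 [ 0.5381 -0.0977  0.1039] [-0.908 -0.044  0.09 ] [ 0.93  0.91 -0.76  1.65 -0.03  1.04  0.43] [-0.5  0.6  0. ] 0.136
11.25 [ 0.5382 -0.0972  0.1043] [-0.907 -0.044  0.09 ] [ 0.93  0.91 -0.76  1.65 -0.03  1.04  0.43] [-0.2 -0.4 -0.4] 0.133
[[147.03455033  20.30551834   3.08675038]] [0.86265472 0.12194194 1.39994618] [-0.65325586 -0.01884042  0.00364647] 0.12942043514360219
```

View pics/st3.png

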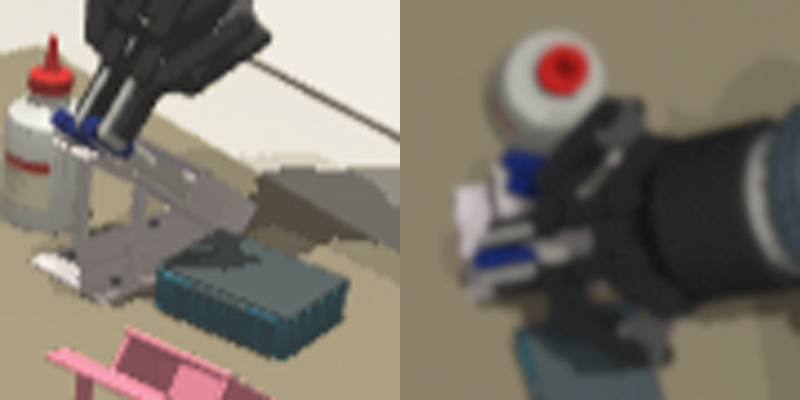

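Emit:
{"name": "drive_tool", "arguments": {"increments": "0 0 0 0.0001 -0.003 -0.0022 1; 0 0 0 0.0001 -0.003 -0.0022 1; 0 0 0 0 -0.002 -0.002 1; 0 0 0 0 0 0 1; 0 0 0 0 0 0 1"}}

```text
time_s: 11.72
eef_pos: [0.5384, -0.1049, 0.0981]
tool_rot: [-0.907, -0.045, 0.09]
wrist_force: [-0.6, 0.1, -0.4]
finger_gap: 0.131
```

```bash
python3 -c "
from h import *
s=robot.get_state(); print(w2p(s['eef_pos']),s['wrist_force'],s['wrist_torque'],s['finger_gap'])
"; python3 look.py wrist w9
```

```text
[[136.60566945  20.95377087   2.95951838]] [-0.59970522  0.06866662 -0.36372747] [-0.60932225 -0.06962914 -0.00364573] 0.13079729655793607
11.7167 [ 0.5384 -0.1049  0.0981] [-0.907 -0.045  0.09 ] [ 0.94  0.92 -0.75  1.64 -0.02  1.04  0.44] [-0.6  0.1 -0.4] 0.131
```

View pics/w9.png

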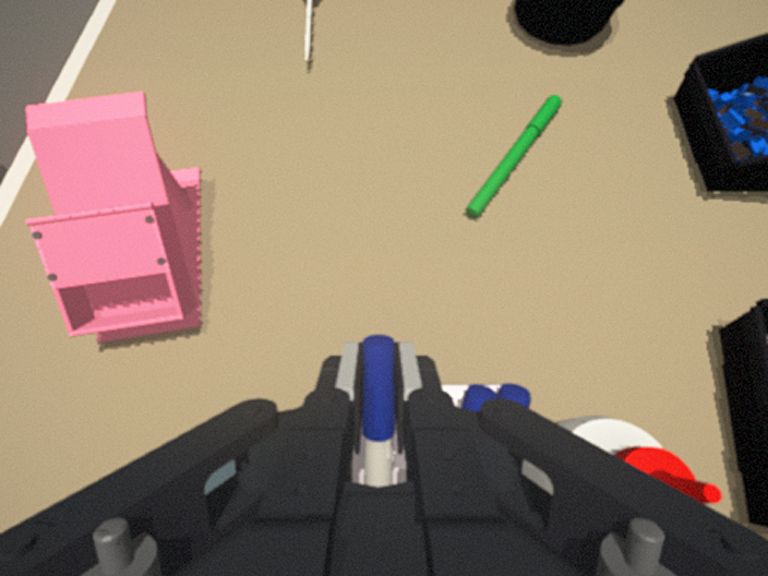

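Emit:
{"name": "drive_tool", "arguments": {"increments": "0 0 0 0 0 0 0.8; 0 0 0 0 0 0 0.8; 0 0 0 0 0 0 0.8; 0 0 0 0 0 0 0.8; 0 0 0 0 0 0 0.8"}}

```text
time_s: 12.18
eef_pos: [0.5384, -0.1047, 0.0983]
tool_rot: [-0.907, -0.045, 0.09]
wrist_force: [-0.3, -0.2, -0.3]
finger_gap: 0.204
```

```bash
python3 look.py wrist w10
```

```text
12.1833 [ 0.5384 -0.1047  0.0983] [-0.907 -0.045  0.09 ] [ 0.93  0.92 -0.75  1.64 -0.02  1.04  0.44] [-0.3 -0.2 -0.3] 0.204
```

View pics/w10.png

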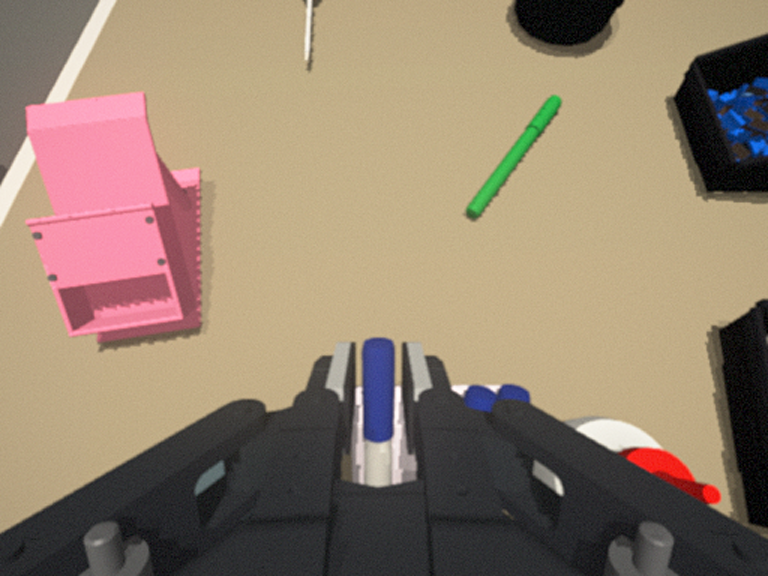

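Emit:
{"name": "drive_tool", "arguments": {"increments": "0 0 0 0.001 -0.012 0.016 0.8; 0 0 0 0.002 -0.021 0.027 0.8; 0 0 0 0.002 -0.024 0.031 0.8; 0 0 0 0.002 -0.03 0.02 0.8; 0 0 0 0.002 -0.038 0.01 0.8"}}

```text
time_s: 12.65
eef_pos: [0.5486, -0.229, 0.2063]
tool_rot: [-0.908, -0.05, 0.091]
wrist_force: [1.1, -0.7, 0.9]
finger_gap: 0.2
```

Emit:
{"name": "drive_tool", "arguments": {"increments": "0 0 0 0 -0.036 0.001 1; 0 0 0 0 -0.03 -0.003 1; 0 0 0 0 0 0 1; 0 0 0 0 0 0 1; 0 0 0 0 0 0 1"}}

```text
time_s: 13.07
eef_pos: [0.5475, -0.2946, 0.2003]
tool_rot: [-0.906, -0.045, 0.091]
wrist_force: [-0.3, -0.3, -0.6]
finger_gap: 0.002
```

```bash
python3 look.py wrist w11; python3 tools.py w11 6; python3 -c "
from h import *
print(w2p(robot.get_state()['eef_pos']))
a=cv2.imread('pics/w11_r6.png'); b=cv2.imread('pics/w11.png'); b=cv2.resize(b,None,fx=.6,fy=.6); o=np.zeros((max(a.shape[0],b.shape[0]),a.shape[1]+b.shape[1],3),np.uint8); o[:a.shape[0],:a.shape[1]]=a; o[:b.shape[0],a.shape[1]:]=b; cv2.imwrite('pics/w11m.png',o)"
```

```text
13.0667 [ 0.5475 -0.2946  0.2003] [-0.906 -0.045  0.091] [ 1.04  0.94 -0.72  1.24  0.01  1.49  0.55] [-0.3 -0.3 -0.6] 0.002
[[ 50.65647154  29.91144865 200.02102696]]
```

View pics/w11m.png

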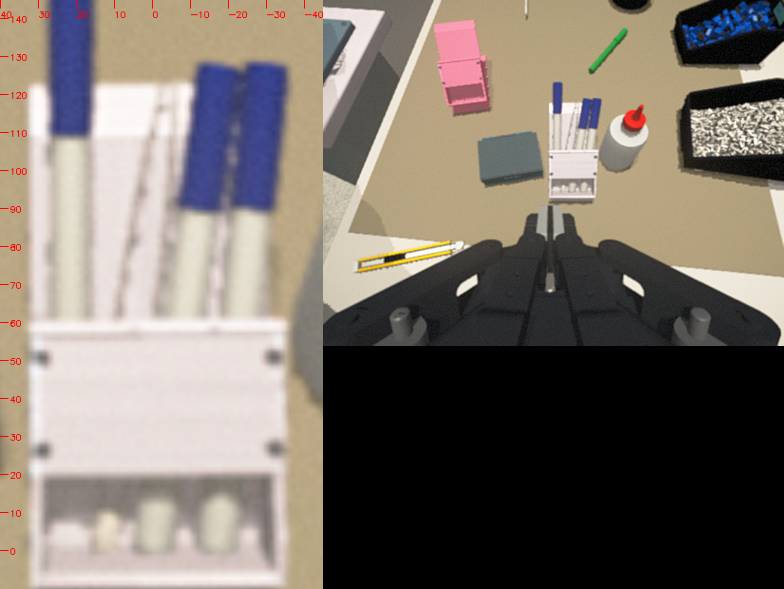

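```bash
python3 -c "
from h import *
plan(p2w(172,22,60),Rdes(H,TH,-1),10)"
```

```text
t 13.1167 at [ 0.5476 -0.294   0.2005] rows 10 total dr [-0.001  0.001 -0.003] dp [-0.0096  0.1817 -0.0356] per row [-0.0001  0.0001 -0.0003] [-0.001   0.0182 -0.0036]
```

Emit:
{"name": "drive_tool", "arguments": {"increments": "0 0 0 -0.001 0.015 0.008 1; 0 0 0 -0.001 0.025 0.008 1; 0 0 0 -0.001 0.035 0 1; 0 0 0 -0.002 0.035 -0.01 1; 0 0 0 -0.002 0.035 -0.015 1"}}

```text
time_s: 13.53
eef_pos: [0.5409, -0.1477, 0.1929]
tool_rot: [-0.908, -0.049, 0.091]
wrist_force: [0.1, 0.0, 0.6]
finger_gap: 0.005
```

Emit:
{"name": "drive_tool", "arguments": {"increments": "0 0 0 -0.002 0.025 -0.015 1; 0 0 0 -0.001 0.013 -0.01 1; 0 0 0 0 0 0 1; 0 0 0 0 0 0 1; 0 0 0 0 0 0 1"}}

```text
time_s: 13.95
eef_pos: [0.5379, -0.1135, 0.1669]
tool_rot: [-0.908, -0.046, 0.089]
wrist_force: [0.6, -1.2, 0.2]
finger_gap: -0.002
```

```bash
python3 -c "
from h import *
s=robot.get_state();print(w2p(s['eef_pos']))
plan(p2w(172,22,3),Rdes(H,TH,-1),5)"
```

```text
[[172.18596429  22.24084491  62.36739515]]
t 13.95 at [ 0.5379 -0.1135  0.1669] rows 5 total dr [ 0.001  0.002 -0.001] dp [-0.0032  0.0363 -0.0469] per row [ 0.0003  0.0004 -0.0002] [-0.0006  0.0073 -0.0094]
```

Emit:
{"name": "drive_tool", "arguments": {"increments": "0 0 0 -0.0008 0.009 -0.012 1; 0 0 0 -0.0008 0.009 -0.012 1; 0 0 0 -0.0008 0.009 -0.012 1; 0 0 0 -0.0008 0.009 -0.011 1; 0 0 0 0 0 0 1"}}

```text
time_s: 14.37
eef_pos: [0.5334, -0.0761, 0.1184]
tool_rot: [-0.906, -0.044, 0.092]
wrist_force: [-0.3, -0.0, -0.2]
finger_gap: 0.003
```

```bash
python3 -c "
from h import *
s=robot.get_state();print(w2p(s['eef_pos']),s['wrist_force'])
plan(p2w(148,22,2.5),Rdes(H,TH,-1),5)"
```

```text
[[172.0140492   23.1274921    0.99068188]] [-0.30836466 -0.01460612 -0.20980396]
t 14.3667 at [ 0.5334 -0.0761  0.1184] rows 5 total dr [-0.001 -0.001 -0.002] dp [ 0.003  -0.0197 -0.0136] per row [-0.0001 -0.0002 -0.0004] [ 0.0006 -0.0039 -0.0027]
```

Emit:
{"name": "drive_tool", "arguments": {"increments": "0 0 0 0.0008 -0.005 -0.0034 1; 0 0 0 0.0008 -0.005 -0.0034 1; 0 0 0 0.0008 -0.005 -0.0034 1; 0 0 0 0.0006 -0.0047 -0.0034 1; 0 0 0 0 0 0 1"}}

```text
time_s: 14.78
eef_pos: [0.5375, -0.0989, 0.1049]
tool_rot: [-0.909, -0.043, 0.088]
wrist_force: [0.1, 0.3, -0.5]
finger_gap: 0.0
```

```bash
python3 look.py wrist w12; python3 -c "
from h import *
s=robot.get_state();print(w2p(s['eef_pos']),s['wrist_force'])
plan(p2w(143,22,2.5),Rdes(H,TH,-1),5)"
```

```text
14.7833 [ 0.5375 -0.0989  0.1049] [-0.909 -0.043  0.088] [ 0.93  0.91 -0.76  1.65 -0.03  1.04  0.43] [ 0.1  0.3 -0.5] 0.0
[[146.61005638  21.28609849   4.23203449]] [-0.28273829  0.39823688 -0.81197162]
t 14.8333 at [ 0.5373 -0.0979  0.1053] rows 5 total dr [0.001 0.001 0.001] dp [-0.0005 -0.0018 -0.0036] per row [0.0002 0.0001 0.0001] [-0.0001 -0.0004 -0.0007]
```

View pics/w12.png

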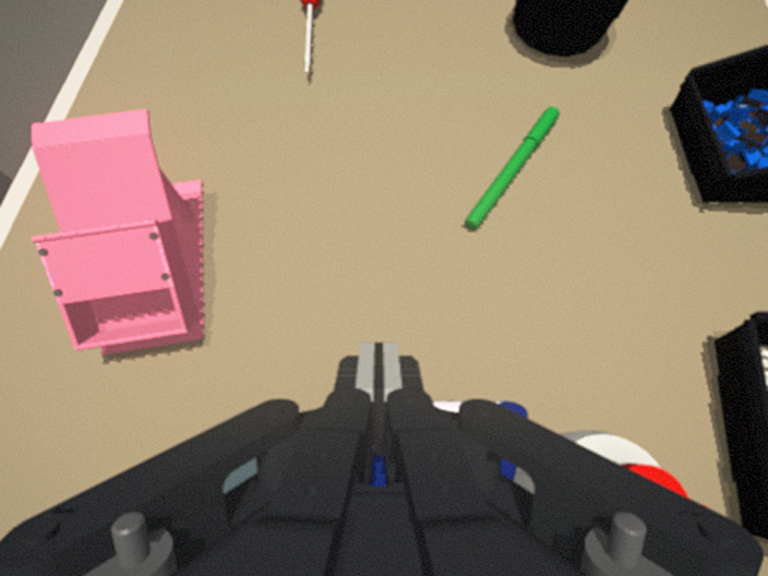

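Emit:
{"name": "drive_tool", "arguments": {"increments": "0 0 0 0 -0.0016 -0.0018 1; 0 0 0 0 -0.0016 -0.0018 1; 0 0 0 0 -0.0004 -0.001 1; 0 0 0 0 0 0 1; 0 0 0 0 0 0 1"}}

```text
time_s: 15.25
eef_pos: [0.5371, -0.0999, 0.1011]
tool_rot: [-0.907, -0.045, 0.09]
wrist_force: [-0.4, -0.6, 0.7]
finger_gap: 0.002
```

```bash
python3 -c "
from h import *
s=robot.get_state();print(w2p(s['eef_pos']),s['wrist_force'])
plan(p2w(140.5,22,2.5),Rdes(H,TH,-1),5)"
```

```text
[[142.43657984  21.68791107   2.15349186]] [-0.42016287 -0.55582789  0.65131109]
t 15.25 at [ 0.5371 -0.0999  0.1011] rows 5 total dr [ 0.     0.001 -0.002] dp [-0.0001 -0.0018 -0.0009] per row [ 0.0001  0.0002 -0.0003] [-0.     -0.0004 -0.0002]
```

Emit:
{"name": "drive_tool", "arguments": {"increments": "0 0 0 0 -0.0008 -0.0006 1; 0 0 0 0 -0.0008 -0.0006 1; 0 0 0 0 -0.0008 -0.0006 1; 0 0 0 0 0 0 1; 0 0 0 0 0 0 1"}}

```text
time_s: 15.67
eef_pos: [0.5372, -0.1025, 0.0993]
tool_rot: [-0.907, -0.045, 0.09]
wrist_force: [-0.4, -0.3, 0.1]
finger_gap: 0.0
```

```bash
python3 -c "
from h import *
s=robot.get_state();print(w2p(s['eef_pos']),s['wrist_force'],s['wrist_torque'])
"; python3 look.py scene s4;  python3 look.py wrist w13; python3 -c "
from h import *
import pickle
a=pickle.load(open('s4.pkl','rb'))[1]
cv2.imwrite('pics/s4c.png',cv2.resize(a[130:220,280:370],(600,600),interpolation=cv2.INTER_CUBIC))"
```

```text
[[139.27263929  21.8830139    2.3154339 ]] [-0.41778425 -0.34182204  0.14320779] [-0.61648674 -0.06206848  0.00076349]
15.6667 [ 0.5372 -0.1025  0.0993] [-0.907 -0.045  0.09 ] [ 0.93  0.92 -0.75  1.65 -0.02  1.04  0.44] [-0.4 -0.3  0.1] 0.0
15.7167 [ 0.5372 -0.1024  0.0993] [-0.907 -0.045  0.09 ] [ 0.93  0.92 -0.75  1.65 -0.02  1.04  0.44] [0.3 0.7 1. ] -0.002
```

View pics/s4c.png

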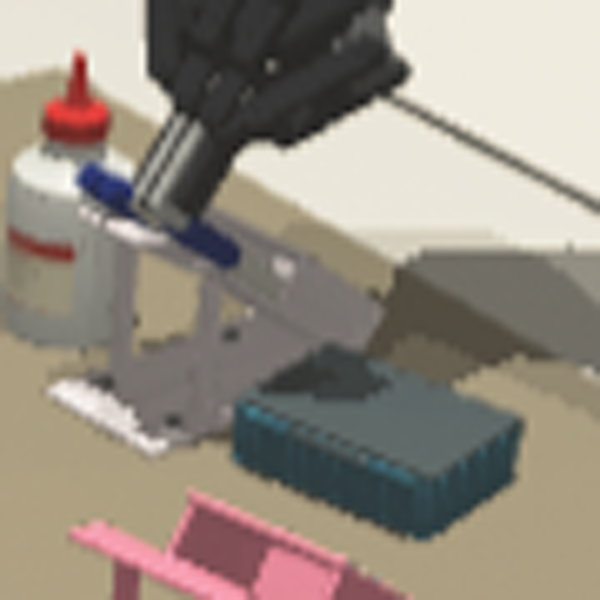

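Emit:
{"name": "drive_tool", "arguments": {"increments": "0 0 0 0 0.006 0.005 1; 0 0 0 0.001 -0.012 0.02 1; 0 0 0 0.002 -0.022 0.029 1; 0 0 0 0.002 -0.028 0.031 1; 0 0 0 0.002 -0.035 0.02 1"}}

```text
time_s: 16.18
eef_pos: [0.545, -0.1916, 0.2082]
tool_rot: [-0.907, -0.05, 0.093]
wrist_force: [2.4, 0.3, -0.4]
finger_gap: 0.002
```

Emit:
{"name": "drive_tool", "arguments": {"increments": "0 0 0 0.001 -0.036 0.005 1; 0 0 0 0.001 -0.036 0 1; 0 0 0 0.001 -0.03 -0.01 1; 0 0 0 0 0 0 1; 0 0 0 0 0 0 1"}}

```text
time_s: 16.6
eef_pos: [0.5468, -0.2966, 0.1984]
tool_rot: [-0.907, -0.043, 0.088]
wrist_force: [0.4, 0.4, 0.4]
finger_gap: 0.003
```

```bash
python3 look.py wrist w14; python3 tools.py w14 6; python3 -c "
from h import *
print(w2p(robot.get_state()['eef_pos']))
a=cv2.imread('pics/w14_r6.png'); b=cv2.imread('pics/w14.png'); b=cv2.resize(b,None,fx=.6,fy=.6); o=np.zeros((max(a.shape[0],b.shape[0]),a.shape[1]+b.shape[1],3),np.uint8); o[:a.shape[0],:a.shape[1]]=a; o[:b.shape[0],a.shape[1]:]=b; cv2.imwrite('pics/w14m.png',o)"
```

```text
16.6 [ 0.5468 -0.2966  0.1984] [-0.907 -0.043  0.088] [ 1.04  0.94 -0.72  1.24  0.01  1.49  0.55] [0.4 0.4 0.4] 0.003
[[ 49.42241852  30.2656742  199.31942053]]
```

View pics/w14m.png

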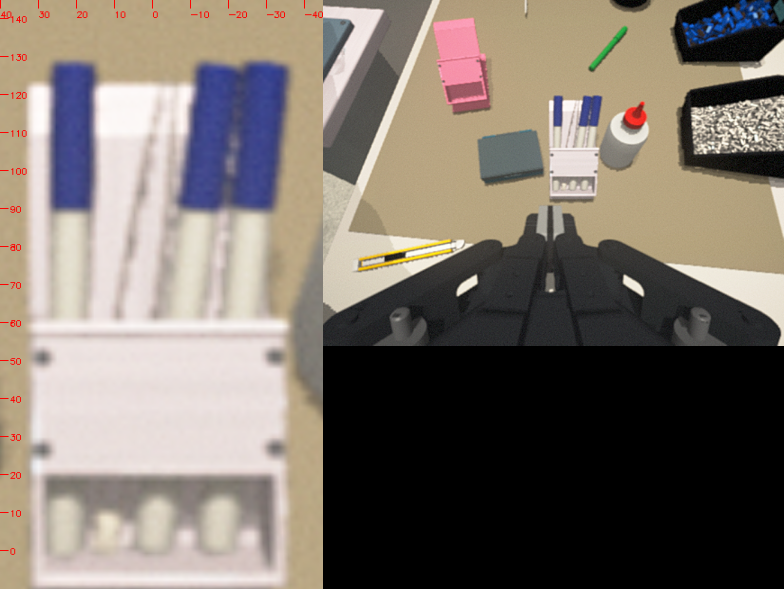

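The rectified view shows the new marker at y≈22 with its cap ending at x≈129 and its barrel end at the pocket bottom, level with its neighbours. I'll check the heights and that the other objects haven't moved.

```bash
python3 look.py top t5
python3 - <<'E'
from h import *
import pickle
c,im,d,s=pickle.load(open("w14.pkl","rb"))
hsv=cv2.cvtColor(im,cv2.COLOR_BGR2HSV); m=((hsv[...,0]>105)&(hsv[...,0]<130)&(hsv[...,1]>120)&(hsv[...,2]>40)).astype(np.uint8)
P=cloud(c,d,m>0); Q=w2p(P); k=(Q[:,0]>80)&(Q[:,0]<140)&(abs(Q[:,1])<45)&(Q[:,2]>-5)&(Q[:,2]<30); Q=Q[k]
for a,b in [(10,30),(-19,-3),(-35,-20)]:
    q=Q[(Q[:,1]>a)&(Q[:,1]<b)]; A=np.polyfit(q[:,0],q[:,2],1)
    print("cap",np.round([np.median(q[:,1])],1),"x",np.round(np.percentile(q[:,0],[1,99]),1),"z95",round(np.percentile(q[:,2],95),1),"zslope",round(A[0],3))
D=pickle.load(open("a.pkl","rb"))["top"]; t=pickle.load(open("t5.pkl","rb"))
for nm,(u0,u1,v0,v1) in {"bottle":(318,350,122,155),"case":(322,365,185,230),"driver":(138,215,212,232),"foot":(310,323,160,190)}.items():
    print(nm,"shift px",cv2.phaseCorrelate(cv2.cvtColor(D[1][v0:v1,u0:u1],6).astype(np.float64),cv2.cvtColor(t[1][v0:v1,u0:u1],6).astype(np.float64)))
cv2.imwrite("pics/t5c.png",cv2.resize(t[1][100:250,130:400],(800,444),interpolation=cv2.INTER_CUBIC))
E
```

```text
16.65 [ 0.5473 -0.2945  0.1992] [-0.906 -0.045  0.09 ] [ 1.04  0.94 -0.72  1.25  0.01  1.49  0.55] [-0.9  1.   0.5] 0.0
cap [20.8] x [ 92.1 127. ] z95 12.7 zslope 0.001
cap [-14.] x [ 92.  125.9] z95 12.7 zslope -0.004
cap [-27.1] x [ 92. 127.] z95 12.5 zslope -0.008
bottle shift px ((0.018883927009330392, 0.14697201316463904), 1.0635684807550976)
case shift px ((0.4594350994793146, 0.5040167281327896), 0.9314528871185949)
driver shift px ((-0.016762092687081065, 0.06611320209886706), 0.902575485235761)
foot shift px ((0.42396703364127575, 0.09210208592840985), 1.0389294170465895)
```

View pics/t5c.png

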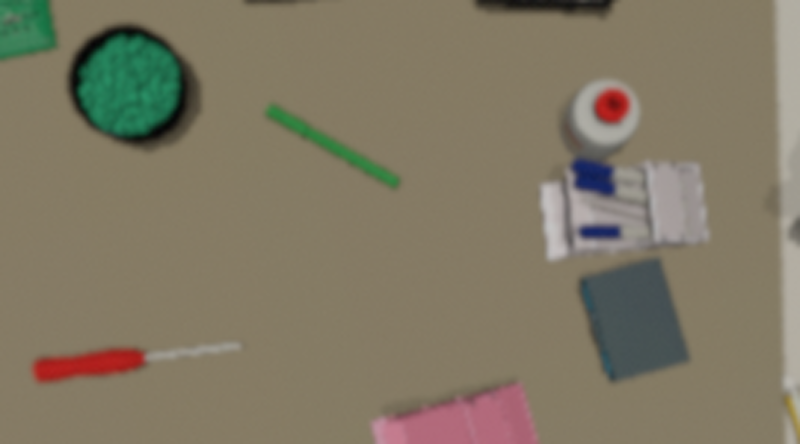

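```bash
python3 -c "
from h import *
print(robot.finish_job(), robot.get_state()['time_s'])"
```

```text
the job is handed in; nothing more can be done
the job is handed in; nothing more can be done
```

The marker is back in the pocket, white barrel first and cap outwards, pushed fully home and lying flat in the same row as the other tools. I handed the job in at about 16.7 s of the 58 s allowed.

**How:** I nudged the tweezers and the two markers towards the bottle side with closed fingers. I then gripped the stray marker by its cap end and slid it in along the freed side. It stopped 19 mm short when I let go, so I pushed it home with closed fingers on the cap end.

**Last checks:**
- **Marker:** its cap spans pocket x of about 92 to 127 mm, with its top 12.7 mm above the plate. That matches its neighbours (92 to 126–127 mm, 12.5–12.7 mm). All four lower ends show at the pocket bottom.
- **Held tools:** all three are still in the pocket. The two markers and the tweezers stay swivelled by a few degrees, not straight.
- **Bottle and screwdriver:** their images shifted less than 0.2 pixel, so they did not move.
- **Case:** its image shifted about 0.5 pixel in each direction (roughly 1 mm), which is less clear. The fixed rack foot showed a similar sideways shift of 0.4 pixel, but only 0.1 pixel in the other direction. I put this down to the arm's shadow, since the arm stayed well above the case.
- **Forces:** the force readings at the end of each move never went above about 2.5 N.

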